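# Pack the camera lenses into the tray and cap the cameras

## Task

Pack up the inspection lenses: every lens that is here, whether locked on one of the two upward-pointing cameras or standing in a light white lens stand, must end up standing upright on the floor of a compartment of its own in the blue tray. To take a lens off a camera, push that camera's red release button right down (it stays down), turn the lens a quarter turn counter-clockwise seen from above and lift it straight out; never force it round with the button up. Then close the bare mount of both cameras with the two orange dust caps, sitting flat on the housing. Draw the lenses in the stands straight up so that the empty stands stay upright where they are, and leave the ball box, marker pen and magnifier alone.

Things in the scene. Friction and masses are not known exactly. Their poses are not given: they have to be found in the camera images.
- lens_a: red ring lens: upright black cylinder 34 mm in diameter (grip it here, anywhere from 22 to 70 mm above its underside) and 70 mm tall, a red ring near its lower end; round steel foot 38 mm in diameter, 6 mm thick, with two bayonet lugs 10 mm wide that reach 26 mm from the axis along its own +y and -y, 6 to 11 mm above the underside; 120 g. Origin: centre of its underside, z up. Starts locked in the mount of camera a.
- lens_b: blue ring lens: upright black cylinder 34 mm in diameter (grip it here, anywhere from 22 to 70 mm above its underside) and 70 mm tall, a blue ring near its lower end; round steel foot 38 mm in diameter, 6 mm thick, with two bayonet lugs 10 mm wide that reach 26 mm from the axis along its own +y and -y, 6 to 11 mm above the underside; 120 g. Origin: centre of its underside, z up. Starts locked in the mount of camera b. It may be absent.
- lens_c: yellow ring lens: upright black cylinder 34 mm in diameter (grip it here, anywhere from 22 to 70 mm above its underside) and 70 mm tall, a yellow ring near its lower end; round steel foot 38 mm in diameter, 6 mm thick, with two bayonet lugs 10 mm wide that reach 26 mm from the axis along its own +y and -y, 6 to 11 mm above the underside; 120 g. Origin: centre of its underside, z up. Starts standing in lens stand c. It may be absent.
- lens_d: green ring lens: upright black cylinder 34 mm in diameter (grip it here, anywhere from 22 to 70 mm above its underside) and 70 mm tall, a green ring near its lower end; round steel foot 38 mm in diameter, 6 mm thick, with two bayonet lugs 10 mm wide that reach 26 mm from the axis along its own +y and -y, 6 to 11 mm above the underside; 120 g. Origin: centre of its underside, z up. Starts standing in lens stand d. It may be absent.
- cam_a: inspection camera a pointing straight up, fixed to the table: grey housing 145 x 84 mm, 45 mm high, long side along its own x. Origin: on the table below the housing, z up. Its lens mount is at x = +35 mm and its red release button at x = -40 mm. It may carry no lens.
- cam_a_mount (a point): centre of the seat of the lens mount on top of camera a, 45 mm above the table; a seated lens has its origin here and its y along the camera's y. The mount's steel ring, claws and stops stand up to 17 mm high within 35 mm of this point. With the button down the seated lens turns counter-clockwise seen from above, from 0 to a stop at about 95 degrees; beyond about 50 degrees its lugs are clear of the two claws and it lifts straight out (lugs clear of everything after 20 mm).
- cam_a_button (a joint): red release button of camera a: 0 = up (lens locked), 0.007 m = fully down (lens can be turned). It moves straight down against about 3 N of friction and stays where it is left. While it is up, a brass pin tied to it blocks the lens lug.
- cam_a_button_top (a point): centre of the top face (20 mm in diameter) of the release button of camera a; 57 mm above the table when up, 50 mm when fully down
- cam_b: inspection camera b pointing straight up, fixed to the table: grey housing 145 x 84 mm, 45 mm high, long side along its own x. Origin: on the table below the housing, z up. Its lens mount is at x = +35 mm and its red release button at x = -40 mm. It may carry no lens.
- cam_b_mount (a point): centre of the seat of the lens mount on top of camera b, 45 mm above the table; a seated lens has its origin here and its y along the camera's y. The mount's steel ring, claws and stops stand up to 17 mm high within 35 mm of this point. With the button down the seated lens turns counter-clockwise seen from above, from 0 to a stop at about 95 degrees; beyond about 50 degrees its lugs are clear of the two claws and it lifts straight out (lugs clear of everything after 20 mm).
- cam_b_button (a joint): red release button of camera b: 0 = up (lens locked), 0.007 m = fully down (lens can be turned). It moves straight down against about 3 N of friction and stays where it is left. While it is up, a brass pin tied to it blocks the lens lug.
- cam_b_button_top (a point): centre of the top face (20 mm in diameter) of the release button of camera b; 57 mm above the table when up, 50 mm when fully down
- stand_c: light white plastic lens stand c, loose, 80 g: open cup 62 mm in outer diameter, 56 mm inside, rim 30 mm above the table, floor 4 mm above it, foot flange 76 mm in diameter. Origin: centre of its underside, z up. A lens in it stands on its floor with 1.5 mm of play round the lugs. May be empty.
- stand_d: light white plastic lens stand d, loose, 80 g: open cup 62 mm in outer diameter, 56 mm inside, rim 30 mm above the table, floor 4 mm above it, foot flange 76 mm in diameter. Origin: centre of its underside, z up. A lens in it stands on its floor with 1.5 mm of play round the lugs. May be empty.
- tray: open blue tray, loose, 0.7 kg: 146 x 146 mm, walls and one crosswise divider each way 4 mm thick, top edges 26 mm above the table, floor 5 mm above it; four compartments about 67 mm square with black mats, their centres at x = +-36 mm, y = +-36 mm in the tray's own frame. Origin: centre of its underside, z up.
- cap_1: orange dust cap, loose, 60 g: round hollow cap open underneath, 80 mm in outer diameter, 75 mm inside, 22 mm high with a 3 mm roof (19 mm deep inside); on the roof an upright round knob 24 mm in diameter and 28 mm tall to grip it by (top 50 mm above the underside). Origin: centre of its underside, z up. Either cap fits either camera: centred over a mount without a lens its rim rests on the camera's top, with 3 mm of play round the claws.
- cap_2: orange dust cap, loose, 60 g: round hollow cap open underneath, 80 mm in outer diameter, 75 mm inside, 22 mm high with a 3 mm roof (19 mm deep inside); on the roof an upright round knob 24 mm in diameter and 28 mm tall to grip it by (top 50 mm above the underside). Origin: centre of its underside, z up. Either cap fits either camera: centred over a mount without a lens its rim rests on the camera's top, with 3 mm of play round the claws.
- ball_box: bystander: small box with blue lid, 42 x 62 x 21 mm, origin at the centre of its underside
- marker_black: bystander: marker pen with black cap, 136 mm long, lying along its y, 14 mm high
- loupe: bystander: black stand magnifier, 39 mm in diameter, 34 mm high, origin at the centre of its underside
Things that resemble listed ones, but are neither listed nor needed, are in the scene too. What is shaped like the cap_2 but pink is not meant.

How it is judged:
By the outcome, as a careful person would: the job done as asked, in the order asked, and still so for the second after the job is handed in, with the robot touching nothing.
Of lens_b, lens_c, lens_d only 2 to 3 are there at a start; the rules pass over those that are not, and their reading is None.
At some moment in a run one of tray may be knocked a few centimetres aside while the robot is not near it.
It also fails if it takes over 210 s, if anything falls off the work surface, if the arm or the gripper's body presses on something with over 40 N, if the wrist force passes 120 N, or if a joint passes its speed limit or range.

## Robot

A 6-joint arm with a two-finger parallel gripper is mounted at the origin on a cart in front of the work surface, level with it; the furniture and walls round the work are solid. World frame = base frame: x ahead of the robot, y to its left, z up, the work surface at z = 0. Lengths are in m, angles in rad, forces in N, time in s.
With the tool pointing down it reaches from about 0.4 to 0.825 m from the base axis. Payload 7 kg.
Tool frame: the origin (TCP) lies on the centre line of the jaws, within the pads' length; the fingertips stand 25 mm ahead of it and the grasp point (between the pads) lies 6 mm ahead of it; z points along the fingers, y is the line along which they close (so a half turn about z gives the same grasp; the last joint's range is limited). The gripper opens to 88 mm and grips with 3 to 60 N. Pads are 19 mm wide; open, the fingers measure 130 mm over their backs; the gripper's body (78 mm by 193 mm) begins 47 mm behind the grasp point.
Start: joints at [-1.029, 0.359, 0.012, 0, -1.224, -0.288], TCP at [0.169, -0.653, 0.252] pointing down, gripper open.
Joint ranges: [-3.07, 3.07], [-1.43, 2.12], [-1.02, 1.25], [-3.03, 1.67], [-3.05, -0], [-3.03, 3.03]. Speed limits (rad/s): [2.39, 2.39, 3.01, 3.14, 3.14, 3.14].

## Interface

Orientations are given as a unit quaternion [x, y, z, w].
In Python, from rig import r gives the robot as it stands.
- The arm moves only by the tool jog_arm, never from a script. Its argument "commands" is text: rows parted by semicolons, each of 7 numbers parted by spaces: the turn, a rotation vector about the tool's x, y, z in degrees, then the shift along the tool's x, y, z in mm, then the gripper's target within -1 to 1 (shut at 1, half-way at 0, fully open at -1). In form: wx wy wz tx ty tz gripper; .... A call has 1 to 8 rows; each row shifts and turns the commanded pose from where the row before left it, along the tool's axes as they then stand; what a row does not reach is not made up. A row lasts 1/12 s, in which the tool goes at most 41.7 mm and 7.16 degrees, less where a joint would pass 70% of its speed; a pose out of reach is approached as far as the arm can. A call with a gripper value outside its range is refused whole. The fingers move at their own pace and stop on an object; the grip force is fixed at half the most. Time passes only in rows, so rows that do not move let the fingers close. It gives the time, the measured TCP pose, the force, the opening and the grip force at its end, in the units of the state.
- r.sense(): the state, without advancing time (a new reading comes with each control period).
- r.grab_frame(name): name is "side" or "top"; returns a dict with "pixels" (400x640x3 uint8, blue, green, red), "fx", "fy", "cx", "cy" (pixels), "rvec" (rotation vector, rad) and "tvec" (3), from world to camera coordinates, as OpenCV has them. Camera axes: x right, y down, z forward; pixel columns grow to the right and rows downward; lengths in m; the calibration is good to about 2 mm. A picture is of the moment at which its call begins. There is no depth.
- r.finish_job(): hands the job in; it is judged then, once.
Trained networks look in the newest picture that a camera, given by its name, has taken for a name from the list of things; names that differ only in an ending like _2 or _b are one class to them, and where a whole thing is asked for, a point or a joint stands for the part that bears it (a point fixed in the world has none). Each returns a list of dicts, best first, with "confidence" (0 to 1); they miss things now and then, are a little off and sometimes report something else, mostly with a low value. They report only what shows in the picture. A call takes as long as a camera call. They do not tell look-alikes from the thing itself.
- r.cut_out(query, camera): "region" (400x640 bool, what is visible of it) and "box" ([left, top, width, height] in pixels, round what is visible of it).
- r.pinpoint(query, camera): "pixel" ([column, row] in pixels: a listed point, or the origin of a listed thing).
The state is a dict: "clock": time; "q": joint angles; "joint_velocities": joint speeds; "tau": joint torques, N m; "tcp_pos": TCP position; "tool_rot": TCP orientation; "contact_force": force on the tool from outside, world axes, zero at the start; "ft_torque": the same for the moment, N m; "gripper_width": finger opening in m; "gripper_force": force on a finger pad.
Only numpy, scipy, OpenCV 4.12 (cv2) and the standard library are available. Lean on these libraries where they do the work, as an engineer would, in place of code of your own. Each camera call takes 0.05 s, during which the arm holds its last target. There are 200 camera calls.

## Working session

There is one attempt and no reset: what is moved stays moved. The work goes in short steps, Python scripts to look and compute and a tool call to move; the robot and the scene stay as the last step left them, time stands still between calls to the robot, and variables do not carry over. Pictures are saved under pics/ and viewed, at most 14 in all, crops included, and the job is handed in when it is done.

Besides the shell and the picture viewer there is one more tool, called after "Call:" as name(argument=value, ...) on one line, values as JSON. jog_arm: Moves the arm, as the interface text tells. Its arguments: {"type":"object","properties":{"commands":{"type":"string"}},"required":["commands"]}

```bash
mkdir -p pics; ls; cat > h.py <<'E'
import numpy as np, cv2
from rig import r
def frame(n):
    f=r.grab_frame(n); R=cv2.Rodrigues(np.array(f["rvec"],float))[0]; t=np.array(f["tvec"],float).ravel()
    return f,R,t
def ray(f,R,t,px,z):
    d=R.T@np.array([(px[0]-f["cx"])/f["fx"],(px[1]-f["cy"])/f["fy"],1.]); c=-R.T@t
    return c+d*(z-c[2])/d[2]
def proj(f,R,t,p):
    q=R@np.array(p)+t; return np.array([f["fx"]*q[0]/q[2]+f["cx"],f["fy"]*q[1]/q[2]+f["cy"]])
E
python3 - <<'E'
from h import *
for n in("top","side"):
    f,R,t=frame(n); cv2.imwrite(f"pics/{n}0.png",f["pixels"]); print(n,-R.T@t,R[2],f["fx"])
    for q,z in [("lens_a",.045),("cam_a",0),("cam_a_mount",.045),("cam_a_button_top",.057),("stand_c",0),("tray",0),("cap_1",0),("ball_box",0),("marker_black",0),("loupe",0)]:
        print(q,[(round(d["confidence"],2),np.round(d["pixel"]).tolist(),np.round(ray(f,R,t,d["pixel"],z)[:2],4).tolist()) for d in r.pinpoint(q,n)])
print(r.sense())
E
```

```text
pics
top [0.36812359 0.04914221 1.45511557] [ 0.14728063 -0.00191418 -0.98909289] 467.00100037570115
lens_a [(0.53, [374.0, 184.0], [0.6336, -0.1256]), (0.49, [362.0, 224.0], [0.5092, -0.0854]), (0.42, [328.0, 217.0], [0.5318, 0.0184])]
cam_a [(0.65, [368.0, 236.0], [0.477, -0.1094]), (0.65, [320.0, 230.0], [0.4968, 0.0408]), (0.47, [364.0, 226.0], [0.5105, -0.0944])]
cam_a_mount [(0.64, [369.0, 247.0], [0.4414, -0.1057]), (0.58, [360.0, 225.0], [0.5071, -0.0802])]
cam_a_button_top [(0.46, [371.0, 250.0], [0.4325, -0.111])]
stand_c [(0.7, [283.0, 188.0], [0.6297, 0.1589]), (0.67, [373.0, 249.0], [0.4369, -0.122]), (0.52, [369.0, 184.0], [0.6438, -0.1132])]
tray [(0.8, [236.0, 240.0], [0.4677, 0.3026])]
cap_1 [(0.95, [235.0, 184.0], [0.6421, 0.3107]), (0.89, [199.0, 177.0], [0.6657, 0.4239]), (0.7, [432.0, 252.0], [0.4265, -0.307]), (0.69, [235.0, 240.0], [0.4677, 0.307])]
ball_box [(0.52, [232.0, 159.0], [0.7249, 0.3219])]
marker_black [(0.66, [331.0, 274.0], [0.3619, 0.0077])]
loupe [(0.69, [286.0, 153.0], [0.7444, 0.1512])]
side [ 0.55472977 -1.13359133  0.81717955] [-0.00634433  0
[... 1101 characters left out ...]
9818e+00,  3.58586720e-01,  1.19269563e-02, -3.04026797e-06,
       -1.22412100e+00, -2.88115247e-01]), 'joint_velocities': array([-1.73596859e-05, -4.46170053e-04,  1.69432840e-03,  8.78495993e-05,
        3.14181139e-04, -7.04065664e-04]), 'tau': array([-7.98317942e-04, -5.82401240e+01,  2.93308836e+01,  7.00298756e+00,
        1.24607005e-02,  1.72683355e-05]), 'tcp_pos': array([ 0.16946071, -0.65336442,  0.25158104]), 'tool_rot': array([-1.26550688e-01,  9.91960142e-01, -6.54657586e-06,  4.44672113e-06]), 'contact_force': array([ 0.10956489,  0.05297345, -0.86393196]), 'ft_torque': array([ 0.00774539, -0.04085435,  0.02535822]), 'gripper_force': 0.0, 'gripper_width': 0.08798723500903596}
```

```bash
python3 - <<'E'
import cv2
a=cv2.imread("pics/top0.png")[130:290,180:460]; cv2.imwrite("pics/topc.png",cv2.resize(a,None,fx=2.85,fy=2.85,interpolation=cv2.INTER_CUBIC))
a=cv2.imread("pics/side0.png")[140:350,230:430]; cv2.imwrite("pics/sidec.png",cv2.resize(a,None,fx=2.8,fy=2.8,interpolation=cv2.INTER_CUBIC))
E
```

```text
(no output)
```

View pics/topc.png

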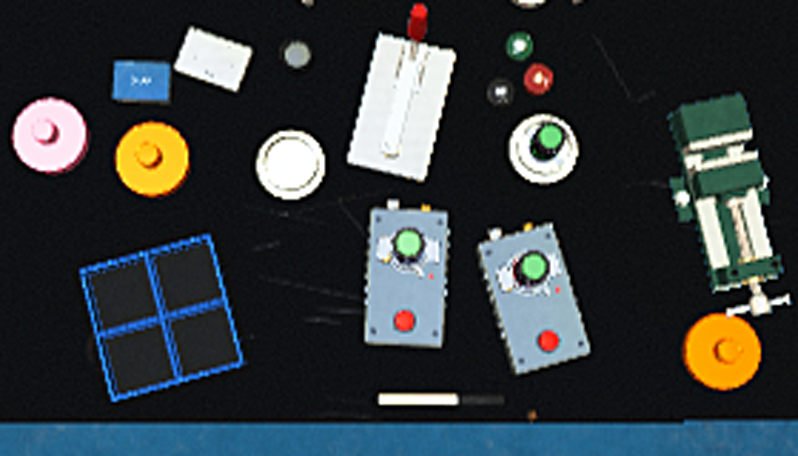

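View pics/sidec.png

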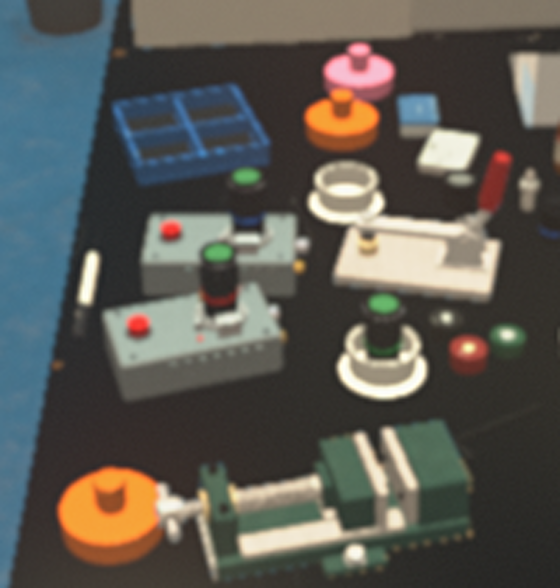

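```bash
cat >> h.py <<'E'
from scipy.optimize import fsolve
def blobs(f,lo,hi,s=110,v=60,amin=12,amax=6000):
    hsv=cv2.cvtColor(f["pixels"],cv2.COLOR_BGR2HSV)
    m=cv2.inRange(hsv,(max(lo,0),s,v),(hi,255,255))
    if lo<0: m|=cv2.inRange(hsv,(180+lo,s,v),(180,255,255))
    n,L,st,c=cv2.connectedComponentsWithStats(m)
    return [(int(st[i,4]),c[i],(L==i).astype(np.uint8)) for i in range(1,n) if amin<=st[i,4]<=amax]
def hull(m): 
    p=cv2.findContours(m,cv2.RETR_EXTERNAL,cv2.CHAIN_APPROX_NONE)[0]; return cv2.convexHull(max(p,key=len))
def cen(h): 
    M=cv2.moments(np.asarray(h,np.float32)); return np.array([M["m10"],M["m01"]])/M["m00"]
A=np.linspace(0,2*np.pi,40,endpoint=False)
def ring(r,z): return np.c_[r*np.cos(A),r*np.sin(A),0*A+z]
CAP=np.vstack([ring(.04,0),ring(.04,.022),ring(.012,.05)])
def fit(f,R,t,pts,obs,guess):
    def e(x): 
        q=np.array([proj(f,R,t,p+[x[0],x[1],0]) for p in pts],np.float32)
        return cen(cv2.convexHull(q))-obs
    return fsolve(e,guess,epsfcn=1e-4)
def tray(f,R,t,guess=(.46,.31)):
    b=[x for x in blobs(f,95,125,120,60,150) if np.linalg.norm(ray(f,R,t,x[1],.02)[:2]-guess)<.12]
    m=np.clip(sum(x[2] for x in b),0,1).astype(np.uint8)
    h=cv2.convexHull(cv2.findNonZero(m)); (c,s,a)=cv2.minAreaRect(h)
    P=np.array([ray(f,R,t,p,.026)[:2] for p in cv2.boxPoints((c,s,a))])
    d=[P[1]-P[0],P[2]-P[1]]; th=np.arctan2(d[0][1],d[0][0])
    th=(th+np.pi/4)%(np.pi/2)-np.pi/4
    C,S=np.cos(th),np.sin(th); q=.073*np.array([[C-S,S+C],[C+S,S-C],[-C-S,-S+C],[-C+S,-S-C]])
    pts=np.vstack([np.c_[q,0*q[:,0]+z] for z in(0,.026)])
    x=fit(f,R,t,pts,cen(h),P.mean(0))
    return x,np.degrees(th),[np.linalg.norm(v) for v in d],{(i,j):np.round(x+.036*np.array([i*C-j*S,i*S+j*C]),4).tolist() for i in(1,-1) for j in(1,-1)}
def move(x,y,z=None,yaw=None):
    "world target -> tool-axis shift in mm after turning wz; yaw = world angle of tool y (mod 180), degrees"
    from scipy.spatial.transform import Rotation as Ro
    s=r.sense(); Rm=Ro.from_quat(s["tool_rot"]); M=Rm.as_matrix(); y0=np.degrees(np.arctan2(M[1,1],M[0,1])); w=0
    if yaw is not None: w=-((yaw-y0+90)%180-90)
    M2=M@Ro.from_rotvec([0,0,np.radians(w)]).as_matrix()
    d=np.array([x,y,s["tcp_pos"][2] if z is None else z])-s["tcp_pos"]
    print("yaw",y0.round(2),"wz",round(w,1),"shift after turn",(M2.T@d*1e3).round(1),"before turn",(M.T@d*1e3).round(1),"q6",s["q"][[0,5]].round(2),"t",round(s["clock"],1),"tcp",s["tcp_pos"].round(4),"F",s["contact_force"].round(1),"w",round(s["gripper_width"]*1e3,1))
E
python3 - <<'E'
from h import *
for n in("top","side"):
    f,R,t=frame(n); print(n)
    for nm,lo,hi,z in [("red",-8,8,.057),("green",45,80,.115),("green74",45,80,.074)]:
        for a,c,m in blobs(f,lo,hi,90,80):
            p=ray(f,R,t,c,z)
            if .35<p[0]<.72 and abs(p[1])<.2: print(nm,a,c.round(1),p[:2].round(4))
    for a,c,m in blobs(f,9,22,150,120,200): print("cap",a,c.round(),fit(f,R,t,CAP,cen(hull(m)),ray(f,R,t,c,.02)[:2]).round(4))
    print(tray(f,R,t))
E
```

```text
top
red 72 [368.4 157.2] [ 0.7155 -0.1075]
red 39 [321.4 242. ] [0.4559 0.0379]
red 40 [372.1 249.2] [ 0.4339 -0.1131]
green 54 [372.6 177.4] [ 0.6404 -0.1121]
green 24 [322.9 214.8] [0.5306 0.0337]
green 64 [366.9 223.1] [ 0.5061 -0.093 ]
green74 54 [372.6 177.4] [ 0.6487 -0.1171]
green74 24 [322.9 214.8] [0.5355 0.0333]
green74 64 [366.9 223.1] [ 0.5103 -0.0974]
cap 567 [433. 253.] [ 0.4242 -0.3051]
(array([0.46318659, 0.29892837]), np.float64(15.287343645247518), [np.float64(0.15201428459251617), np.float64(0.14933544889865022)], {(1, 1): [0.4884, 0.3431], (1, -1): [0.5074, 0.2737], (-1, 1): [0.419, 0.3242], (-1, -1): [0.438, 0.2547]})
side
red 46 [290.5 221.7] [0.4554 0.0333]
red 35 [307.9 246.4] [ 0.5044 -0.0818]
red 56 [278.7 255.8] [ 0.4337 -0.1179]
red 152 [396.8 265.9] [ 0.7156 -0.1686]
green 40 [317.7 202.5] [0.5305 0.0337]
green 48 [307.4 229.8] [ 0.5058 -0.0933]
green 56 [366.5 248. ] [ 0.6427 -0.1737]
green74 40 [317.7 202.5] [0.5291 0.1019]
green74 48 [307.4 229.8] [ 0.503  -0.0326]
green74 56 [366.5 248. ] [ 0.6478 -0.1177]
cap 422 [352. 183.] [0.6356 0.3193]
cap 1010 [269. 324.] [ 0.4217 -0.3011]
(array([0.42881632, 0.29844174]), np.float64(38.23927264491494), [np.float64(0.10032838563506544), np.float64(0.20866465461472677)], {(1, 1): [0.4348, 0.349], (1, -1): [0.4794, 0.2924], (-1, 1): [0.3783, 0.3044], (-1, -1): [0.4228, 0.2479]})
```

```bash
python3 - <<'E'
from h import *
move(.434,-.1145,.12,105.8)
E
```

```text
yaw 104.54 wz -1.3 shift after turn [-401.2  446.5  131.6] before turn [-391.3  455.2  131.6] q6 [-1.03 -0.29] t 1.2 tcp [ 0.1695 -0.6534  0.2516] F [0.2 0.  0. ] w 87.5
```

Call:
jog_arm(commands="0 0 -1.3 0 0 0 1;0 0 0 -25 28 0 1;0 0 0 -25 28 0 1;0 0 0 -25 28 0 1;0 0 0 -25 28 0 1;0 0 0 -25 28 0 1;0 0 0 -25 28 0 1;0 0 0 -25 28 0 1")

```text
clock: 1.87
tcp_pos: [0.2847, -0.4155, 0.2517]
tool_rot: [-0.138, 0.99, -0.0, 0.0]
contact_force: [0.6, 0.0, 0.3]
gripper_width: 0.0399
gripper_force: 0.0
```

Call:
jog_arm(commands="0 0 0 -25 28 0 1;0 0 0 -25 28 0 1;0 0 0 -25 28 0 1;0 0 0 -25 28 0 1;0 0 0 -25 28 0 1;0 0 0 -25 28 0 1;0 0 0 -25 28 0 1;0 0 0 -25 28 0 1")

```text
clock: 2.53
tcp_pos: [0.416, -0.1451, 0.2521]
tool_rot: [-0.139, 0.99, -0.0, 0.001]
contact_force: [1.4, -0.7, 0.6]
gripper_width: 0.0003
gripper_force: 0.0
```

Call:
jog_arm(commands="0 0 0 -1 -1 30 1;0 0 0 0 0 30 1;0 0 0 0 0 30 1;0 0 0 0 0 30 1;0 0 0 0 0 0 1;0 0 0 0 0 0 1")

```text
clock: 3.03
tcp_pos: [0.4161, -0.1478, 0.1312]
tool_rot: [-0.138, 0.99, -0.0, -0.002]
contact_force: [1.1, 0.0, 1.1]
gripper_width: 0.0004
gripper_force: 0.0
```

```bash
python3 - <<'E'
from h import *
move(.434,-.1145,.074,105.8)
E
```

```text
yaw 105.9 wz 0.1 shift after turn [-26.5  27.1  57.1] before turn [-26.5  27.1  57.1] q6 [ 0.11 -1.4 ] t 3.0 tcp [ 0.4161 -0.1478  0.1312] F [1.1 0.  1.1] w 0.4
```

Call:
jog_arm(commands="0 0 0 -26.5 27 0 1;0 0 0 0 0 30 1;0 0 0 0 0 17 1;0 0 0 0 0 4 1;0 0 0 0 0 3 1;0 0 0 0 0 3 1;0 0 0 0 0 0 1;0 0 0 0 0 0 1")

```text
clock: 3.7
tcp_pos: [0.4356, -0.1146, 0.0756]
tool_rot: [-0.138, 0.99, -0.0, 0.001]
contact_force: [0.0, -1.0, 1.9]
gripper_width: 0.0003
gripper_force: 0.8
```

```bash
python3 - <<'E'
from h import *
move(.434,-.1145,.074,105.8)
E
```

```text
yaw 105.83 wz 0.0 shift after turn [1.6 0.6 1.6] before turn [1.5 0.6 1.6] q6 [ 0.18 -1.48] t 3.7 tcp [ 0.4356 -0.1146  0.0756] F [ 0.  -1.   1.9] w 0.3
```

Call:
jog_arm(commands="0 0 0 0 0 1.5 1;0 0 0 0 0 0 1;0 0 0 0 0 1.5 1;0 0 0 0 0 0 1;0 0 0 0 0 0 1")

```text
clock: 4.12
tcp_pos: [0.4359, -0.1147, 0.0748]
tool_rot: [-0.138, 0.99, -0.0, 0.001]
contact_force: [-11.6, 5.0, 39.1]
gripper_width: -0.0001
gripper_force: 19.4
```

```bash
python3 - <<'E'
from h import *
move(.506,-.093,.086,105.8)
E
```

```text
yaw 105.91 wz 0.1 shift after turn [-73.4   1.7 -11. ] before turn [-73.4   1.6 -11. ] q6 [ 0.18 -1.48] t 4.1 tcp [ 0.4359 -0.1147  0.0748] F [-11.6   5.   39.1] w -0.1
```

Call:
jog_arm(commands="0 0 0 0 0 -40 -0.36;0 0 0 0 0 -40 -0.36;0 0 0 -37 1 0 -0.36;0 0 0 -37 1 0 -0.36;0 0 0 0 0 0 -0.36;0 0 0 0 0 0 -0.36;0 0 0 0 0 0 -0.36;0 0 0 0 0 0 -0.36")

```text
clock: 4.78
tcp_pos: [0.5046, -0.0926, 0.1514]
tool_rot: [-0.138, 0.99, 0.0, -0.001]
contact_force: [-0.8, -0.0, 0.1]
gripper_width: 0.0483
gripper_force: 0.0
```

```bash
python3 - <<'E'
from h import *
move(.506,-.093,.098,105.8)
E
```

```text
yaw 105.82 wz 0.0 shift after turn [-1.3 -0.8 53.3] before turn [-1.3 -0.8 53.3] q6 [ 0.2 -1.5] t 4.8 tcp [ 0.5046 -0.0926  0.1514] F [-0.8 -0.   0.1] w 48.3
```

Call:
jog_arm(commands="0 0 0 -1.3 -0.8 0 -0.36;0 0 0 0 0 0 -0.36;0 0 0 0 0 25 -0.36;0 0 0 0 0 28 -0.36;0 0 0 0 0 0 1;0 0 0 0 0 0 1;0 0 0 0 0 0 1;0 0 0 0 0 0 1")

```text
clock: 5.45
tcp_pos: [0.508, -0.0927, 0.1001]
tool_rot: [-0.138, 0.99, -0.0, 0.001]
contact_force: [0.2, 1.1, 0.4]
gripper_width: 0.0387
gripper_force: 0.0
```

Call:
jog_arm(commands="0 0 0 0 0 0 1;0 0 0 0 0 0 1;0 0 0 0 0 0 1")

```text
clock: 5.7
tcp_pos: [0.508, -0.0926, 0.1]
tool_rot: [-0.138, 0.99, -0.0, 0.001]
contact_force: [-2.1, 1.6, 6.5]
gripper_width: 0.0335
gripper_force: 30.0
```

Call:
jog_arm(commands="0 0 -5 0 0 0 1;0 0 -5 0 0 0 1;0 0 -5 0 0 0 1;0 0 -5 0 0 0 1")

```text
clock: 6.03
tcp_pos: [0.5079, -0.0928, 0.1]
tool_rot: [-0.31, 0.951, -0.0, 0.001]
contact_force: [-1.5, -0.2, 5.6]
gripper_width: 0.0336
gripper_force: 30.0
```

```bash
python3 - <<'E'
from h import *
move(.506,-.093,.098); print(r.sense()["ft_torque"].round(2))
E
```

```text
yaw 126.11 wz 0 shift after turn [1.6 1.  2. ] before turn [1.6 1.  2. ] q6 [ 0.2  -1.14] t 6.0 tcp [ 0.5079 -0.0928  0.1   ] F [-1.5 -0.2  5.6] w 33.6
[-0.35  0.32 -0.04]
```

Call:
jog_arm(commands="0 0 -7 0 0 0 1;0 0 -7 0 0 0 1;0 0 -7 0 0 0 1;0 0 -7 0 0 0 1;0 0 -7 0 0 0 1;0 0 -7 0 0 0 1;0 0 -7 0 0 0 1;0 0 -7 0 0 0 1")

```text
clock: 6.7
tcp_pos: [0.5065, -0.0926, 0.0999]
tool_rot: [0.72, -0.694, -0.0, 0.0]
contact_force: [-7.8, 2.9, 14.5]
gripper_width: 0.0337
gripper_force: 30.0
```

Call:
jog_arm(commands="0 0 -7 0 0 0 1;0 0 -6 0 0 0 1;0 0 0 0 0 0 1;0 0 0 0 0 0 1")

```text
clock: 7.03
tcp_pos: [0.5063, -0.0926, 0.0999]
tool_rot: [0.793, -0.609, -0.0, 0.0]
contact_force: [-8.1, 4.0, 13.4]
gripper_width: 0.0337
gripper_force: 30.0
```

```bash
python3 - <<'E'
from h import *
move(.506,-.093,.098); print(r.sense()["ft_torque"].round(2))
E
```

```text
yaw -165.11 wz 0 shift after turn [0.3 0.4 1.9] before turn [0.3 0.4 1.9] q6 [0.2  0.06] t 7.0 tcp [ 0.5063 -0.0926  0.0999] F [-8.1  4.  13.4] w 33.7
[1.58 2.82 0.02]
```

Call:
jog_arm(commands="0 0 0 0 0 -10 1;0 0 0 0 0 -12 1;0 0 0 0 0 -20 1;0 0 0 0 0 -30 1;0 0 0 0 0 -38 1;0 0 0 0 0 0 1")

```text
clock: 7.53
tcp_pos: [0.5107, -0.0929, 0.2164]
tool_rot: [0.793, -0.609, 0.005, -0.003]
contact_force: [1.4, 0.6, 0.5]
gripper_width: 0.0331
gripper_force: 30.0
```

```bash
python3 - <<'E'
from h import *
f,R,t=frame("top"); T=tray(f,R,t); print(T[0],T[1],T[3]); move(*T[3][(1,1)],.20,T[1])
E
```

```text
[0.46292301 0.29958806] 15.99192164012884 {(1, 1): [0.4876, 0.3441], (1, -1): [0.5074, 0.2749], (-1, 1): [0.4184, 0.3243], (-1, -1): [0.4382, 0.2551]}
yaw -165.13 wz -1.1 shift after turn [-425.9  -99.2   13.4] before turn [-427.7  -90.8   13.4] q6 [0.2  0.06] t 7.6 tcp [ 0.5095 -0.0926  0.2133] F [-0.1 -0.3 -2.5] w 33.4
```

Call:
jog_arm(commands="0 0 -1 0 0 0 1;0 0 0 -35.5 -8.2 0 1;0 0 0 -35.5 -8.2 0 1;0 0 0 -35.5 -8.2 0 1;0 0 0 -35.5 -8.2 0 1;0 0 0 -35.5 -8.2 0 1;0 0 0 -35.5 -8.2 0 1;0 0 0 -35.5 -8.2 0 1")

```text
clock: 8.25
tcp_pos: [0.4932, 0.1633, 0.2074]
tool_rot: [0.798, -0.603, -0.0, 0.001]
contact_force: [0.8, 0.2, -1.8]
gripper_width: 0.0334
gripper_force: 30.0
```

Call:
jog_arm(commands="0 0 0 -35.5 -8.2 0 1;0 0 0 -35.5 -8.2 0 1;0 0 0 -35.5 -8.2 0 1;0 0 0 -35.5 -8.2 0 1;0 0 0 -35.5 -8.2 0 1;0 0 0 0 0 40 1;0 0 0 0 0 40 1;0 0 0 0 0 0 1")

```text
clock: 8.92
tcp_pos: [0.4809, 0.3405, 0.1197]
tool_rot: [0.798, -0.603, -0.001, 0.007]
contact_force: [-1.5, -2.4, -2.9]
gripper_width: 0.0334
gripper_force: 30.0
```

```bash
python3 - <<'E'
from h import *
f,R,t=frame("top"); print([np.round(c,1) for a,c,m in blobs(f,95,125,120,60,150)]);
f,R,t=frame("side"); cv2.imwrite("pics/s1.png",cv2.resize(f["pixels"][120:320,220:460],None,fx=3,fy=3)); move(.4876,.3441,.062,16)
E
```

```text
[array([331.8,  16.6]), array([330.7,  55.3]), array([340.1,  96. ]), array([228.8, 157.7]), array([242. , 239.9])]
yaw -164.12 wz -0.1 shift after turn [-0.8 -3.5 65. ] before turn [-0.8 -3.5 65. ] q6 [ 0.94 -0.67] t 9.0 tcp [0.4846 0.3426 0.127 ] F [ 0.7  0.5 -0.1] w 33.8
```

View pics/s1.png

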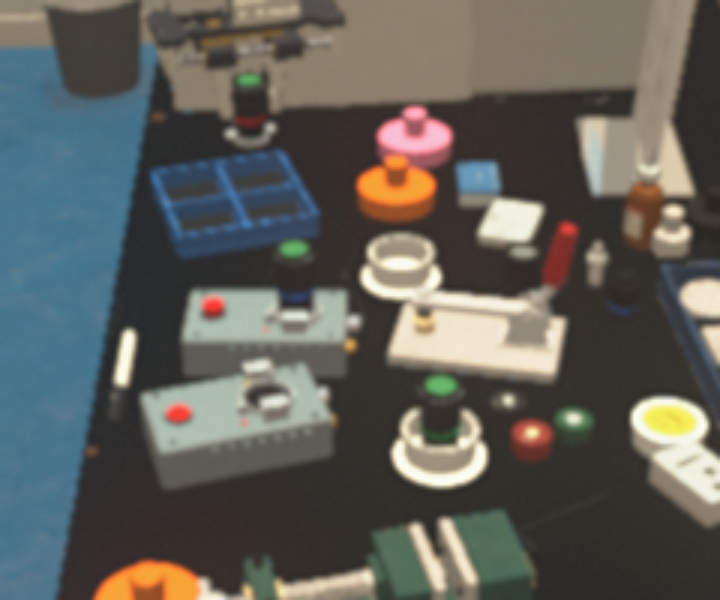

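Call:
jog_arm(commands="0 0 0 -0.8 -3.5 0 1;0 0 0 0 0 0 1;0 0 0 0 0 25 1;0 0 0 0 0 22 1;0 0 0 0 0 10 1;0 0 0 0 0 6 1;0 0 0 0 0 2 1;0 0 0 0 0 0 1")

```text
clock: 9.68
tcp_pos: [0.4891, 0.346, 0.0644]
tool_rot: [0.798, -0.603, 0.0, -0.001]
contact_force: [-0.4, 0.2, -0.9]
gripper_width: 0.0333
gripper_force: 30.0
```

Call:
jog_arm(commands="0 0 0 0 0 0 1;0 0 0 0 0 0 1")

```text
clock: 9.85
tcp_pos: [0.4891, 0.3463, 0.0648]
tool_rot: [0.798, -0.603, 0.0, -0.001]
contact_force: [-0.4, 0.4, -1.1]
gripper_width: 0.0337
gripper_force: 30.0
```

Call:
jog_arm(commands="0 0 0 0 0 2 1;0 0 0 0 0 2 1;0 0 0 0 0 0 1;0 0 0 0 0 0 1")

```text
clock: 10.18
tcp_pos: [0.4887, 0.3459, 0.0597]
tool_rot: [0.798, -0.603, 0.0, -0.0]
contact_force: [0.4, 1.2, -0.2]
gripper_width: 0.0336
gripper_force: 30.0
```

Call:
jog_arm(commands="0 0 0 0 0 0 -0.2;0 0 0 0 0 0 -0.2;0 0 0 0 0 0 -0.2;0 0 0 0 0 0 -0.2;0 0 0 0 0 0 -0.2;0 0 0 0 0 -20 -0.2;0 0 0 0 0 -40 -0.2;0 0 0 0 0 -40 -0.2")

```text
clock: 10.85
tcp_pos: [0.4878, 0.3447, 0.1593]
tool_rot: [0.798, -0.603, -0.0, 0.002]
contact_force: [0.4, 1.7, 0.4]
gripper_width: 0.0527
gripper_force: 0.0
```

```bash
python3 - <<'E'
from h import *
move(.456,.0375,.12,87.1)
E
```

```text
yaw -164.17 wz -71.3 shift after turn [-16.1 308.2  40.4] before turn [286.7 114.2  40.4] q6 [ 0.94 -0.67] t 10.8 tcp [0.4878 0.3447 0.1593] F [0.4 1.7 0.4] w 52.7
```

Call:
jog_arm(commands="0 0 -7.1 0 0 0 1;0 0 -7.1 0 0 0 1;0 0 -7.1 0 0 0 1;0 0 -7.1 0 0 0 1;0 0 -7.1 0 0 0 1;0 0 -7.1 0 0 0 1;0 0 -7.1 0 0 0 1;0 0 -7.1 0 0 0 1")

```text
clock: 11.52
tcp_pos: [0.4885, 0.3456, 0.1596]
tool_rot: [0.989, -0.148, -0.0, 0.0]
contact_force: [-1.0, 0.6, 0.2]
gripper_width: 0.0044
gripper_force: 0.0
```

Call:
jog_arm(commands="0 0 -7.1 0 0 0 1;0 0 -7.1 0 0 0 1;0 0 -0.3 0 0 0 1;0 0 0 -2 38 0 1;0 0 0 -2 38 0 1;0 0 0 -2 38 0 1;0 0 0 -2 38 0 1;0 0 0 -2 38 0 1")

```text
clock: 12.18
tcp_pos: [0.4685, 0.1548, 0.1596]
tool_rot: [1.0, -0.027, 0.0, -0.0]
contact_force: [1.4, 0.0, -0.4]
gripper_width: 0.0005
gripper_force: 0.0
```

Call:
jog_arm(commands="0 0 0 -2 38 0 1;0 0 0 -2 38 0 1;0 0 0 -2 38 0 1;0 0 0 0 4 0 1;0 0 0 0 0 38 1;0 0 0 0 0 0 1;0 0 0 0 0 0 1")

```text
clock: 12.77
tcp_pos: [0.4562, 0.0382, 0.121]
tool_rot: [1.0, -0.027, -0.002, 0.001]
contact_force: [-0.1, 0.6, -0.2]
gripper_width: 0.0004
gripper_force: 0.0
```

```bash
python3 - <<'E'
from h import *
move(.456,.0375,.075,87.1)
E
```

```text
yaw -93.04 wz -0.1 shift after turn [-0.1  0.6 46. ] before turn [-0.1  0.6 46. ] q6 [0.52 1.  ] t 12.8 tcp [0.4562 0.0382 0.121 ] F [-0.1  0.6 -0.2] w 0.4
```

Call:
jog_arm(commands="0 0 0 0 0.6 25 1;0 0 0 0 0 10 1;0 0 0 0 0 4 1;0 0 0 0 0 4 1;0 0 0 0 0 3 1;0 0 0 0 0 1 1;0 0 0 0 0 0 1;0 0 0 0 0 0 1")

```text
clock: 13.43
tcp_pos: [0.4578, 0.0387, 0.0753]
tool_rot: [1.0, -0.025, 0.001, -0.0]
contact_force: [-0.5, 0.1, 3.1]
gripper_width: 0.0005
gripper_force: 1.4
```

```bash
python3 - <<'E'
from h import *
move(.5306,.0337,.098,87.1)
E
```

```text
yaw -92.85 wz 0.1 shift after turn [ 73.    1.3 -22.6] before turn [ 73.    1.4 -22.6] q6 [0.52 1.01] t 13.4 tcp [0.4578 0.0387 0.0753] F [-0.5  0.1  3.1] w 0.5
```

Call:
jog_arm(commands="0 0 0 0 0 1 1;0 0 0 0 0 0 1;0 0 0 0 0 1 1;0 0 0 0 0 0 1;0 0 0 0 0 0 1")

```text
clock: 13.85
tcp_pos: [0.458, 0.0387, 0.075]
tool_rot: [1.0, -0.024, 0.001, -0.0]
contact_force: [-9.6, 2.6, 28.0]
gripper_width: 0.0
gripper_force: 14.0
```

Call:
jog_arm(commands="0 0 0 0 0 -40 -0.36;0 0 0 0 0 -40 -0.36;0 0 0 37 0.5 0 -0.36;0 0 0 36 0.5 0 -0.36;0 0 0 0 0 0 -0.36;0 0 0 0 0 0 -0.36;0 0 0 0 0 0 -0.36;0 0 0 0 0 0 -0.36")

```text
clock: 14.52
tcp_pos: [0.5293, 0.0335, 0.1523]
tool_rot: [1.0, -0.025, -0.0, 0.0]
contact_force: [-0.4, 0.0, -0.0]
gripper_width: 0.048
gripper_force: 0.0
```

```bash
python3 - <<'E'
from h import *
move(.5306,.0337,.1,87.1)
E
```

```text
yaw -92.86 wz 0.0 shift after turn [ 1.4 -0.3 52.3] before turn [ 1.4 -0.3 52.3] q6 [0.43 1.09] t 14.5 tcp [0.5293 0.0335 0.1523] F [-0.4  0.  -0. ] w 48.0
```

Call:
jog_arm(commands="0 0 0 0 -0.3 0 -0.36;0 0 0 0 0 0 -0.36;0 0 0 0 0 25 -0.36;0 0 0 0 0 27 -0.36;0 0 0 0 0 0 1;0 0 0 0 0 0 1;0 0 0 0 0 0 1;0 0 0 0 0 0 1")

```text
clock: 15.18
tcp_pos: [0.531, 0.0343, 0.1021]
tool_rot: [1.0, -0.025, 0.001, -0.0]
contact_force: [0.1, -0.1, -0.5]
gripper_width: 0.0384
gripper_force: 0.0
```

Call:
jog_arm(commands="0 0 0 0 0 0 1;0 0 0 0 0 0 1;0 0 0 0 0 0 1;0 0 0 0 0 0 1")

```text
clock: 15.52
tcp_pos: [0.531, 0.0342, 0.102]
tool_rot: [1.0, -0.025, 0.001, -0.0]
contact_force: [-1.3, 0.2, 6.9]
gripper_width: 0.0335
gripper_force: 30.0
```

```bash
python3 - <<'E'
from h import *
move(.5306,.0337,.1,87.1)
E
```

```text
yaw -92.83 wz 0.1 shift after turn [-0.4  0.6  2. ] before turn [-0.4  0.6  2. ] q6 [0.43 1.09] t 15.5 tcp [0.531  0.0342 0.102 ] F [-1.3  0.2  6.9] w 33.5
```

Call:
jog_arm(commands="0 0 -5 0 0 0 1;0 0 -5 0 0 0 1;0 0 -5 0 0 0 1;0 0 -5 0 0 0 1")

```text
clock: 15.85
tcp_pos: [0.5316, 0.0347, 0.102]
tool_rot: [0.988, 0.151, 0.002, -0.0]
contact_force: [0.9, 1.6, 3.8]
gripper_width: 0.0333
gripper_force: 30.0
```

```bash
python3 - <<'E'
from h import *
move(.5306,.0337,.1); print(r.sense()["ft_torque"].round(2))
E
```

```text
yaw -72.59 wz 0 shift after turn [-1.2  0.7  2. ] before turn [-1.2  0.7  2. ] q6 [0.43 1.44] t 15.8 tcp [0.5316 0.0347 0.102 ] F [0.9 1.6 3.8] w 33.3
[ 0.89 -0.07  0.  ]
```

Call:
jog_arm(commands="0 0 -7 0 0 0 1;0 0 -7 0 0 0 1;0 0 -7 0 0 0 1;0 0 -7 0 0 0 1;0 0 -7 0 0 0 1;0 0 -7 0 0 0 1;0 0 -7 0 0 0 1;0 0 -7 0 0 0 1")

```text
clock: 16.52
tcp_pos: [0.5313, 0.0348, 0.102]
tool_rot: [0.801, 0.598, 0.002, 0.0]
contact_force: [-0.9, 3.9, 5.9]
gripper_width: 0.0334
gripper_force: 30.0
```

Call:
jog_arm(commands="0 0 -7 0 0 0 1;0 0 -6 0 0 0 1;0 0 0 0 0 0 1;0 0 0 0 0 0 1")

```text
clock: 16.85
tcp_pos: [0.5312, 0.0345, 0.102]
tool_rot: [0.73, 0.683, 0.001, 0.001]
contact_force: [0.4, 0.7, 5.9]
gripper_width: 0.0335
gripper_force: 30.0
```

```bash
python3 - <<'E'
from h import *
move(.5306,.0337,.1); print(r.sense()["ft_torque"].round(2))
E
```

```text
yaw -3.79 wz 0 shift after turn [-0.9 -0.6  2. ] before turn [-0.9 -0.6  2. ] q6 [0.43 2.64] t 16.9 tcp [0.5312 0.0345 0.102 ] F [0.4 0.7 5.9] w 33.5
[ 0.48  0.33 -0.03]
```

Call:
jog_arm(commands="0 0 0 0 0 -10 1;0 0 0 0 0 -12 1;0 0 0 0 0 -20 1;0 0 0 0 0 -38 1;0 0 0 0 0 0 1;0 0 0 0 0 0 1")

```text
clock: 17.35
tcp_pos: [0.5312, 0.0343, 0.1834]
tool_rot: [0.731, 0.683, 0.002, 0.001]
contact_force: [0.1, -0.6, -2.7]
gripper_width: 0.0337
gripper_force: 30.0
```

```bash
python3 - <<'E'
from h import *
f,R,t=frame("top"); T=tray(f,R,t); print(T[0],T[1],T[3]); move(*T[3][(1,-1)],.13)
E
```

```text
Traceback (most recent call last):
  File "h.py", line 33, in tray
    h=cv2.convexHull(cv2.findNonZero(m)); (c,s,a)=cv2.minAreaRect(h)
                     ~~~~~~~~~~~~~~~^^^
cv2.error: OpenCV(4.12.0) :-1: error: (-5:Bad argument) in function 'findNonZero'
> Overload resolution failed:
>  - src is not a numpy array, neither a scalar
>  - Expected Ptr<cv::UMat> for argument 'src'
```

```bash
python3 - <<'E'
from h import *
f,R,t=frame("top"); print([(a,np.round(c,1),ray(f,R,t,c,.02).round(3)) for a,c,m in blobs(f,95,125,120,60,40)])
cv2.imwrite("pics/t2.png",cv2.resize(f["pixels"][100:310,180:460],None,fx=2.85,fy=2.85))
E
```

```text
[(398, array([331.8,  16.6]), array([1.201, 0.   , 0.02 ])), (352, array([330.7,  55.3]), array([1.066, 0.005, 0.02 ])), (245, array([340.9,  96.3]), array([ 0.926, -0.027,  0.02 ])), (260, array([228.8, 157.7]), array([0.724, 0.328, 0.02 ])), (94, array([288.1, 293.6]), array([0.303, 0.139, 0.02 ]))]
```

View pics/t2.png

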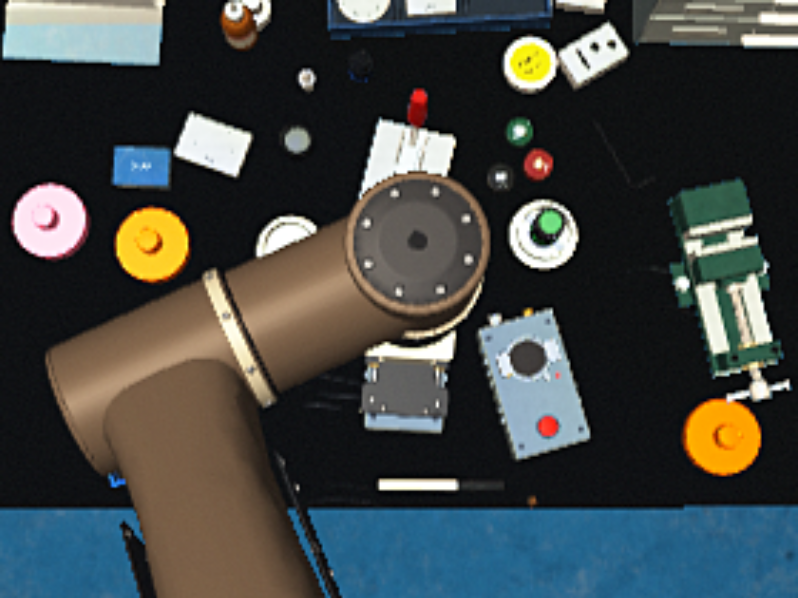

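```bash
cat >> h.py <<'E'
from scipy.optimize import minimize
def trayfit(f,R,t,g=(.463,.299,16.),rad=.15):
    b=[x for x in blobs(f,95,128,110,35,25) if np.linalg.norm(ray(f,R,t,x[1],.02)[:2]-np.array(g[:2]))<rad and x[0]<3500]
    m=np.clip(sum(x[2] for x in b),0,1).astype(np.uint8); h=cv2.convexHull(cv2.findNonZero(m))
    S=4; I=np.zeros((400*S,640*S),np.uint8); cv2.fillConvexPoly(I,h*S+S//2,1)
    def model(p):
        a=np.radians(p[2]); C,s=np.cos(a),np.sin(a); q=.073*np.array([[C-s,s+C],[C+s,s-C],[-C-s,-s+C],[-C+s,-s-C]])+p[:2]
        pts=np.array([proj(f,R,t,[*u,z]) for u in q for z in(.0,.026)])
        J=np.zeros_like(I); cv2.fillConvexPoly(J,cv2.convexHull((pts*S+S/2).round().astype(np.int32)),1); return J
    e=lambda p: 1-(model(p)&I).sum()/(model(p)|I).sum()
    g=np.array(g,float); best=minimize(e,g,method="Nelder-Mead",options=dict(initial_simplex=g+np.array([[0,0,0],[.02,0,0],[0,.02,0],[0,0,8]]),maxiter=150))
    p=best.x; a=np.radians(p[2]); C,s=np.cos(a),np.sin(a)
    return p.round(4),round(best.fun,3),{(i,j):np.round(p[:2]+.036*np.array([i*C-j*s,i*s+j*C]),4).tolist() for i in(1,-1) for j in(1,-1)}
E
python3 - <<'E'
from h import *
f,R,t=frame("side"); now=f["pixels"].copy(); T=trayfit(f,R,t); print(T)
f["pixels"]=cv2.imread("pics/side0.png"); print("at start",trayfit(f,R,t))
f2,R2,t2=frame("top"); f2["pixels"]=cv2.imread("pics/top0.png"); print("top at start",trayfit(f2,R2,t2))
cv2.imwrite("pics/s3.png",cv2.resize(now[120:320,220:460],None,fx=3,fy=3)); move(*T[2][(1,-1)],.13)
E
```

```text
(array([ 0.4569,  0.3025, 12.976 ]), np.float64(0.346), {(1, 1): [0.4839, 0.3457], (1, -1): [0.5001, 0.2755], (-1, 1): [0.4137, 0.3295], (-1, -1): [0.4299, 0.2594]})
at start (array([ 0.4611,  0.3048, 16.0243]), np.float64(0.047), {(1, 1): [0.4858, 0.3493], (1, -1): [0.5057, 0.2801], (-1, 1): [0.4166, 0.3294], (-1, -1): [0.4365, 0.2602]})
top at start (array([ 0.463,  0.299, 16.   ]), np.float64(0.031), {(1, 1): [0.4877, 0.3435], (1, -1): [0.5075, 0.2743], (-1, 1): [0.4185, 0.3237], (-1, -1): [0.4383, 0.2545]})
yaw -3.88 wz 0 shift after turn [239.4 -45.3  49.6] before turn [239.4 -45.3  49.6] q6 [0.43 2.64] t 17.6 tcp [0.5292 0.0336 0.1797] F [-0.7  0.  -1.4] w 33.8
```

View pics/s3.png

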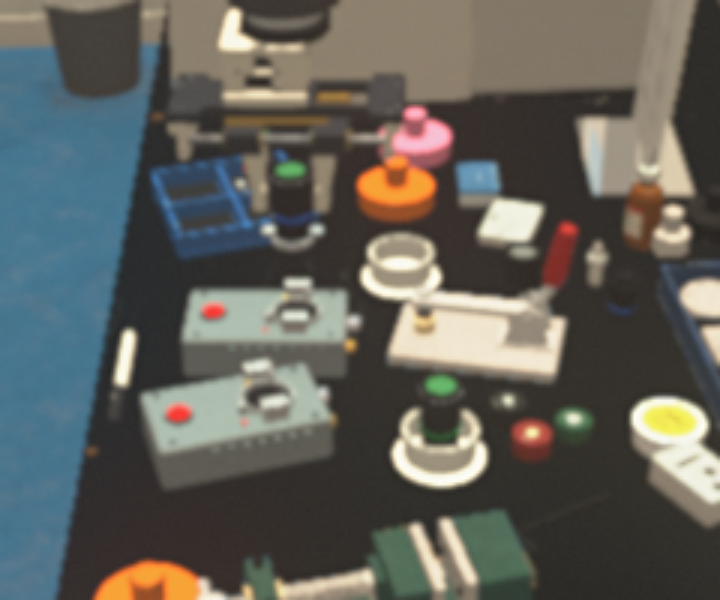

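Call:
jog_arm(commands="0 0 0 34.3 -5.5 0 1;0 0 0 34.3 -5.5 0 1;0 0 0 34.3 -5.5 0 1;0 0 0 34.3 -5.5 0 1;0 0 0 34.3 -5.5 0 1;0 0 0 34.3 -5.5 0 1;0 0 0 34.3 -5.5 0 1;0 0 0 0 0 40 1")

```text
clock: 18.22
tcp_pos: [0.5115, 0.2842, 0.1461]
tool_rot: [0.729, 0.685, 0.006, 0.001]
contact_force: [3.4, 2.1, -0.8]
gripper_width: 0.0334
gripper_force: 30.0
```

Call:
jog_arm(commands="0 0 0 0 0 20 1;0 0 0 0 0 0 1;0 0 0 0 0 0 1")

```text
clock: 18.47
tcp_pos: [0.507, 0.2752, 0.119]
tool_rot: [0.73, 0.683, -0.002, 0.0]
contact_force: [0.2, 1.0, -1.8]
gripper_width: 0.0332
gripper_force: 30.0
```

```bash
python3 - <<'E'
from h import *
f,R,t=frame("top"); T=trayfit(f,R,t); print(T)
move(.507,.276,.064)
E
```

```text
(array([ 0.4612,  0.2975, 14.9298]), np.float64(0.136), {(1, 1): [0.4867, 0.3416], (1, -1): [0.5052, 0.272], (-1, 1): [0.4171, 0.323], (-1, -1): [0.4357, 0.2535]})
yaw -3.84 wz 0 shift after turn [ 0.2 -1.  56.6] before turn [ 0.2 -1.  56.6] q6 [0.84 2.24] t 18.5 tcp [0.508  0.2759 0.1206] F [ 0.3  0.6 -1.5] w 33.9
```

Call:
jog_arm(commands="0 0 0 0 -1 25 1;0 0 0 0 0 15 1;0 0 0 0 0 10 1;0 0 0 0 0 5 1;0 0 0 0 0 2 1;0 0 0 0 0 2 1;0 0 0 0 0 0 1;0 0 0 0 0 0 1")

```text
clock: 19.18
tcp_pos: [0.5072, 0.2765, 0.0624]
tool_rot: [0.73, 0.683, 0.001, 0.0]
contact_force: [0.7, -0.4, -1.1]
gripper_width: 0.0336
gripper_force: 30.0
```

Call:
jog_arm(commands="0 0 0 0 0 1 1;0 0 0 0 0 0 1;0 0 0 0 0 0 -0.2;0 0 0 0 0 0 -0.2;0 0 0 0 0 0 -0.2;0 0 0 0 0 0 -0.2;0 0 0 0 0 0 -0.2;0 0 0 0 0 -20 -0.2")

```text
clock: 19.85
tcp_pos: [0.505, 0.2746, 0.0775]
tool_rot: [0.731, 0.683, -0.003, -0.0]
contact_force: [-0.6, -1.2, -1.4]
gripper_width: 0.0525
gripper_force: 0.0
```

Call:
jog_arm(commands="0 0 0 0 0 -38 -0.2;0 0 0 0 0 -38 -0.2;0 0 7 0 0 0 -0.36;0 0 7 0 0 0 -0.36;0 0 7 0 0 0 -0.36;0 0 7 0 0 0 -0.36;0 0 7 0 0 0 -0.36;0 0 7 0 0 0 -0.36")

```text
clock: 20.52
tcp_pos: [0.5067, 0.2761, 0.1566]
tool_rot: [0.928, 0.373, -0.0, -0.0]
contact_force: [-0.6, -0.3, 0.3]
gripper_width: 0.0593
gripper_force: 0.0
```

Call:
jog_arm(commands="0 0 7 0 0 0 -0.36;0 0 7 0 0 0 -0.36;0 0 4 0 0 0 -0.36;0 0 0 0 0 0 -0.36")

```text
clock: 20.85
tcp_pos: [0.5068, 0.2761, 0.1566]
tool_rot: [0.974, 0.225, -0.0, -0.0]
contact_force: [-0.0, -0.3, 0.8]
gripper_width: 0.0593
gripper_force: 0.0
```

```bash
python3 - <<'E'
from h import *
move(.6482,-.1175,.058)
E
```

```text
yaw -64.04 wz 0 shift after turn [-45.2 415.8  98.6] before turn [-45.2 415.8  98.6] q6 [0.84 1.19] t 20.9 tcp [0.5068 0.2761 0.1566] F [-0.  -0.3  0.8] w 59.3
```

Call:
jog_arm(commands="0 0 0 0 0 -30 -0.36;0 0 0 -4.1 37.8 0 -0.36;0 0 0 -4.1 37.8 0 -0.36;0 0 0 -4.1 37.8 0 -0.36;0 0 0 -4.1 37.8 0 -0.36;0 0 0 -4.1 37.8 0 -0.36;0 0 0 -4.1 37.8 0 -0.36;0 0 0 -4.1 37.8 0 -0.36")

```text
clock: 21.52
tcp_pos: [0.5979, 0.0242, 0.1867]
tool_rot: [0.974, 0.228, 0.0, -0.0]
contact_force: [1.0, 0.4, -0.5]
gripper_width: 0.0593
gripper_force: 0.0
```

Call:
jog_arm(commands="0 0 0 -4.1 37.8 0 -0.36;0 0 0 -4.1 37.8 0 -0.36;0 0 0 -4.1 37.8 0 -0.36;0 0 0 -4.1 37.8 0 -0.36;0 0 0 0 0 38 -0.36;0 0 0 0 0 36 -0.36;0 0 0 0 0 0 -0.36;0 0 0 0 0 0 -0.36")

```text
clock: 22.18
tcp_pos: [0.6481, -0.1174, 0.111]
tool_rot: [0.974, 0.227, -0.002, -0.0]
contact_force: [1.1, -0.1, 1.3]
gripper_width: 0.0595
gripper_force: 0.0
```

```bash
python3 - <<'E'
from h import *
f,R,t=frame("side"); cv2.imwrite("pics/s4.png",cv2.resize(f["pixels"][120:320,220:460],None,fx=3,fy=3)); print(trayfit(f,R,t)); move(.6482,-.1175,.058)
f,R,t=frame("top");print(trayfit(f,R,t))
E
```

```text
(array([ 0.4617,  0.3035, 15.7536]), np.float64(0.059), {(1, 1): [0.4866, 0.3479], (1, -1): [0.5062, 0.2786], (-1, 1): [0.4173, 0.3284], (-1, -1): [0.4369, 0.2591]})
yaw -63.73 wz 0 shift after turn [-1.7 -0.3 55.3] before turn [-1.7 -0.3 55.3] q6 [0.12 1.91] t 22.2 tcp [ 0.6499 -0.117   0.1133] F [ 1.4 -0.2 -0.5] w 59.6
(array([ 0.463,  0.299, 16.   ]), np.float64(0.031), {(1, 1): [0.4877, 0.3435], (1, -1): [0.5075, 0.2743], (-1, 1): [0.4185, 0.3237], (-1, -1): [0.4383, 0.2545]})
```

View pics/s4.png

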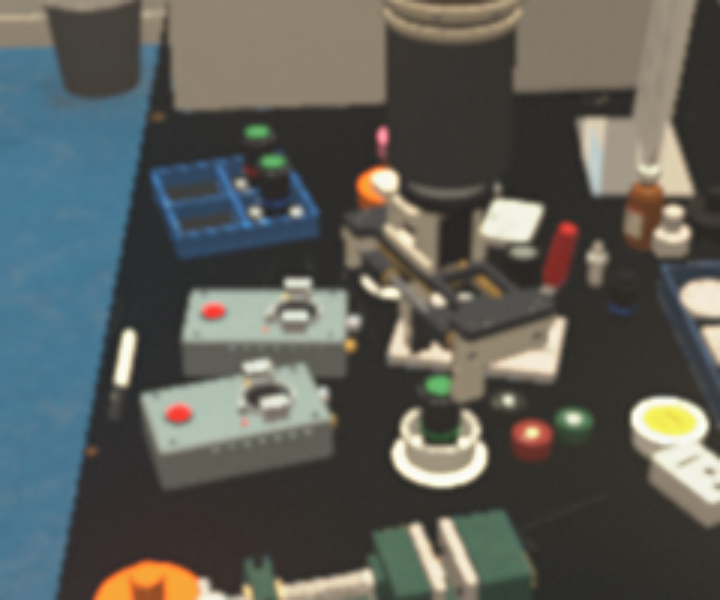

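```bash
python3 - <<'E'
from h import *
f,R,t=frame("side"); c=lambda p:((proj(f,R,t,p)-[220,120])*3).round()
s=r.sense(); T=s["tcp_pos"]; a=np.radians(-63.7); u=np.array([np.cos(a),np.sin(a),0])
for k in(.03,-.03,.048,-.048): print(k,c(T+k*u-[0,0,.025]))
print("tip mid",c(T-[0,0,.025]),"lens top",c([.648,-.1175,.074]))
for a,cc,m in blobs(f,45,80,90,80):
    p=ray(f,R,t,cc,.074)
    if .6<p[0]<.7 and -.2<p[1]<0: print(a,p)
E
```

```text
0.03 [463. 386.]
-0.03 [425. 348.]
0.048 [476. 398.]
-0.048 [414. 337.]
tip mid [444. 367.] lens top [440. 384.]
56 [ 0.64708461 -0.11750189  0.074     ]
```

Call:
jog_arm(commands="0 0 0 -2 -1 20 -0.36;0 0 0 0 0 20 -0.36;0 0 0 0 0 12 -0.36;0 0 0 0 0 0 -0.36;0 0 0 0 0 0 -0.36")

```text
clock: 22.75
tcp_pos: [0.6478, -0.1167, 0.0615]
tool_rot: [0.974, 0.227, 0.0, 0.0]
contact_force: [0.9, -0.5, 0.5]
gripper_width: 0.0594
gripper_force: 0.0
```

```bash
python3 - <<'E'
from h import *
move(.6475,-.1175,.06)
E
```

```text
yaw -63.79 wz 0 shift after turn [-0.7  0.6  1.5] before turn [-0.7  0.6  1.5] q6 [0.12 1.91] t 22.8 tcp [ 0.6478 -0.1167  0.0615] F [ 0.9 -0.5  0.5] w 59.4
```

Close, draw straight up.

Call:
jog_arm(commands="0 0 0 -0.5 0.5 1 1;0 0 0 0 0 0 1;0 0 0 0 0 0 1;0 0 0 0 0 0 1;0 0 0 0 0 0 1;0 0 0 0 0 0 1;0 0 0 0 0 0 1;0 0 0 0 0 0 1")

```text
clock: 23.42
tcp_pos: [0.6474, -0.1177, 0.0601]
tool_rot: [0.974, 0.226, 0.0, 0.0]
contact_force: [-0.1, 0.7, 5.5]
gripper_width: 0.0333
gripper_force: 30.0
```

Call:
jog_arm(commands="0 0 0 0 0 -6 1;0 0 0 0 0 -8 1;0 0 0 0 0 -10 1;0 0 0 0 0 -15 1;0 0 0 0 0 -30 1;0 0 0 0 0 -38 1;0 0 0 0 0 -28 1;0 0 0 0 0 0 1")

```text
clock: 24.08
tcp_pos: [0.6504, -0.118, 0.203]
tool_rot: [0.974, 0.227, 0.005, 0.002]
contact_force: [0.6, -0.1, -0.1]
gripper_width: 0.0337
gripper_force: 30.0
```

```bash
python3 - <<'E'
from h import *
f,R,t=frame("side"); print(trayfit(f,R,t)); f,R,t=frame("top"); T=trayfit(f,R,t); print(T)
move(*T[2][(-1,-1)],.13)
E
```

```text
(array([ 0.461 ,  0.3033, 16.1458]), np.float64(0.062), {(1, 1): [0.4855, 0.3479], (1, -1): [0.5056, 0.2787], (-1, 1): [0.4164, 0.3279], (-1, -1): [0.4364, 0.2587]})
(array([ 0.463,  0.299, 16.   ]), np.float64(0.031), {(1, 1): [0.4877, 0.3435], (1, -1): [0.5075, 0.2743], (-1, 1): [0.4185, 0.3237], (-1, -1): [0.4383, 0.2545]})
yaw -63.86 wz 0 shift after turn [ -24.3 -426.3   66.4] before turn [ -24.3 -426.3   66.4] q6 [0.12 1.91] t 24.2 tcp [ 0.6476 -0.1175  0.1969] F [ 1.   0.7 -1.8] w 33.3
```

Call:
jog_arm(commands="0 0 0 -2 -35.7 0 1;0 0 0 -2 -35.7 0 1;0 0 0 -2 -35.7 0 1;0 0 0 -2 -35.7 0 1;0 0 0 -2 -35.7 0 1;0 0 0 -2 -35.7 0 1;0 0 0 -2 -35.7 0 1;0 0 0 -2 -35.7 0 1")

```text
clock: 24.85
tcp_pos: [0.5049, 0.1325, 0.1934]
tool_rot: [0.974, 0.226, -0.001, 0.0]
contact_force: [0.8, 0.5, -1.4]
gripper_width: 0.0336
gripper_force: 30.0
```

Call:
jog_arm(commands="0 0 0 -2 -35.7 0 1;0 0 0 -2 -35.7 0 1;0 0 0 -2 -35.7 0 1;0 0 0 -2 -35.7 0 1;0 0 0 0 0 35 1;0 0 0 0 0 30 1;0 0 0 0 0 0 1;0 0 0 0 0 0 1")

```text
clock: 25.52
tcp_pos: [0.4356, 0.2551, 0.1281]
tool_rot: [0.974, 0.226, -0.002, 0.002]
contact_force: [0.7, -0.5, 0.4]
gripper_width: 0.0336
gripper_force: 30.0
```

```bash
python3 - <<'E'
from h import *
f,R,t=frame("side"); print(trayfit(f,R,t)); f,R,t=frame("top"); print(trayfit(f,R,t))
move(.4378,.2565,.061)
E
```

```text
(array([ 0.4629,  0.2989, 16.0325]), np.float64(0.082), {(1, 1): [0.4876, 0.3435], (1, -1): [0.5075, 0.2743], (-1, 1): [0.4184, 0.3236], (-1, -1): [0.4383, 0.2544]})
(array([ 0.4739,  0.2573, 20.0126]), np.float64(0.373), {(1, 1): [0.4954, 0.3035], (1, -1): [0.5201, 0.2358], (-1, 1): [0.4278, 0.2788], (-1, -1): [0.4524, 0.2112]})
yaw -63.86 wz 0 shift after turn [ 0.3  0.1 69.6] before turn [ 0.3  0.1 69.6] q6 [0.92 1.11] t 25.6 tcp [0.4375 0.2564 0.1306] F [ 0.1  0.1 -0.5] w 33.1
```

Call:
jog_arm(commands="0 0 0 0 0 30 1;0 0 0 0 0 20 1;0 0 0 0 0 10 1;0 0 0 0 0 5 1;0 0 0 0 0 2 1;0 0 0 0 0 2 1;0 0 0 0 0 0 1;0 0 0 0 0 0 1")

```text
clock: 26.28
tcp_pos: [0.4372, 0.2568, 0.0615]
tool_rot: [0.974, 0.226, 0.001, -0.0]
contact_force: [-0.4, -0.8, -0.9]
gripper_width: 0.0332
gripper_force: 30.0
```

```bash
python3 - <<'E'
from h import *
move(.4378,.2565,.061)
E
```

```text
yaw -63.85 wz 0 shift after turn [0.4 0.5 0.5] before turn [0.4 0.5 0.5] q6 [0.92 1.11] t 26.3 tcp [0.4372 0.2568 0.0615] F [-0.4 -0.8 -0.9] w 33.2
```

Call:
jog_arm(commands="0 0 0 0 0 0.7 1;0 0 0 0 0 0 1;0 0 0 0 0 0 -0.2;0 0 0 0 0 0 -0.2;0 0 0 0 0 0 -0.2;0 0 0 0 0 0 -0.2;0 0 0 0 0 0 -0.2;0 0 0 0 0 -20 -0.2")

```text
clock: 26.95
tcp_pos: [0.4352, 0.2547, 0.0772]
tool_rot: [0.974, 0.226, -0.002, 0.002]
contact_force: [0.8, -0.7, 0.1]
gripper_width: 0.0523
gripper_force: 0.0
```

Call:
jog_arm(commands="0 0 0 0 0 -38 -0.2;0 0 0 0 0 -38 -0.2;0 0 0 0 0 -38 -0.2;0 0 0 0 0 0 -0.2;0 0 0 0 0 0 -0.2")

```text
clock: 27.37
tcp_pos: [0.4377, 0.2574, 0.1965]
tool_rot: [0.974, 0.226, 0.002, -0.002]
contact_force: [-0.1, -0.3, -1.6]
gripper_width: 0.0524
gripper_force: 0.0
```

```bash
python3 - <<'E'
from h import *
for n,im in (("top","top0"),("side","side0"),("side",None),("top",None)):
    f,R,t=frame(n)
    if im: f["pixels"]=cv2.imread(f"pics/{im}.png")
    for a,c,m in blobs(f,6,25,130,90,150):
        p=ray(f,R,t,c,.02)[:2]
        if np.linalg.norm(p-[.64,.31])<.06 or np.linalg.norm(p-[.42,-.305])<.06: print(n,im,a,c.round(),fit(f,R,t,CAP,cen(hull(m)),p).round(4))
    if n=="side" and im is None: print(trayfit(f,R,t)[:2]); cv2.imwrite("pics/s5.png",cv2.resize(f["pixels"][120:340,220:460],None,fx=2.7,fy=2.7))
move(.64,.31,.12)
E
```

```text
top top0 504 [233. 185.] [0.6372 0.3141]
top top0 582 [433. 253.] [ 0.4243 -0.3052]
side side0 473 [352. 183.] [0.6351 0.317 ]
side side0 1074 [269. 324.] [ 0.4218 -0.3016]
side None 473 [352. 183.] [0.6351 0.317 ]
side None 1075 [269. 324.] [ 0.4217 -0.3016]
(array([ 0.462 ,  0.2994, 16.2671]), np.float64(0.077))
top None 503 [233. 185.] [0.6372 0.3142]
top None 581 [433. 253.] [ 0.4243 -0.3052]
yaw -63.87 wz 0 shift after turn [207.   41.   72.3] before turn [207.   41.   72.3] q6 [0.92 1.11] t 27.6 tcp [0.4362 0.2558 0.1927] F [ 0.8 -0.4 -0.1] w 52.3
```

View pics/s5.png

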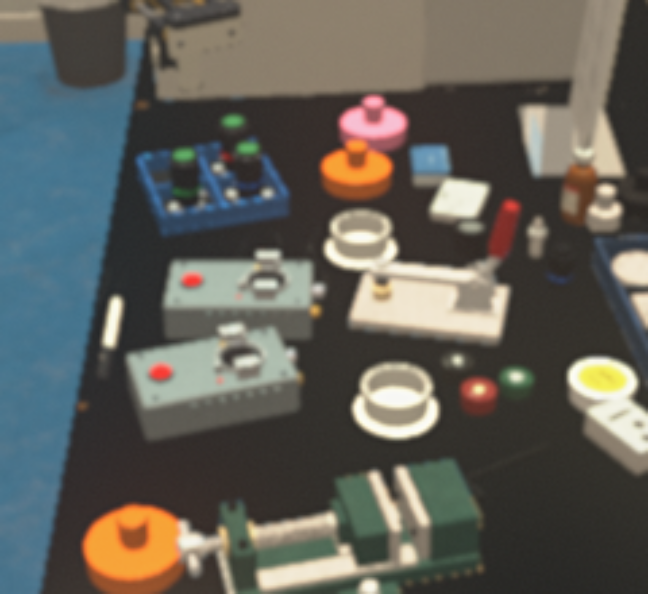

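Call:
jog_arm(commands="0 0 0 34.3 6 0 -0.2;0 0 0 34.3 6 0 -0.2;0 0 0 34.3 6 0 -0.2;0 0 0 34.3 6 0 -0.2;0 0 0 34.3 6 0 -0.2;0 0 0 34.3 6 0 -0.2;0 0 0 0 0 35 -0.2;0 0 0 0 0 35 -0.2")

```text
clock: 28.23
tcp_pos: [0.6399, 0.3154, 0.1223]
tool_rot: [0.974, 0.226, 0.001, -0.0]
contact_force: [-0.4, -0.2, -1.3]
gripper_width: 0.0524
gripper_force: 0.0
```

Call:
jog_arm(commands="0 0 0 0 0 25 -0.2;0 0 0 0 0 20 -0.2;0 0 0 0 0 10 -0.2;0 0 0 0 0 0 -0.2;0 0 0 0 0 0 -0.2")

```text
clock: 28.65
tcp_pos: [0.6373, 0.3146, 0.0682]
tool_rot: [0.974, 0.226, -0.001, 0.001]
contact_force: [-0.8, 0.9, 0.3]
gripper_width: 0.0527
gripper_force: 0.0
```

```bash
python3 - <<'E'
from h import *
move(.637,.314,.051)
E
```

```text
yaw -63.84 wz 0 shift after turn [-0.5  0.4 17.2] before turn [-0.5  0.4 17.2] q6 [0.73 1.3 ] t 28.6 tcp [0.6373 0.3146 0.0682] F [-0.8  0.9  0.3] w 52.7
```

Call:
jog_arm(commands="0 0 0 0 0 10 -0.2;0 0 0 0 0 6 -0.2;0 0 0 0 0 0.5 -0.2;0 0 0 0 0 0 1;0 0 0 0 0 0 1;0 0 0 0 0 0 1;0 0 0 0 0 0 1;0 0 0 0 0 0 1")

```text
clock: 29.32
tcp_pos: [0.6375, 0.3148, 0.0528]
tool_rot: [0.974, 0.226, 0.0, -0.0]
contact_force: [-0.5, 0.8, 0.0]
gripper_width: 0.0247
gripper_force: 0.0
```

Call:
jog_arm(commands="0 0 0 0 0 0 1;0 0 0 0 0 0 1;0 0 0 0 0 0 -0.2;0 0 0 0 0 0 -0.2;0 0 0 0 0 0 -0.2;0 0 7 0 0 0 -0.2;0 0 7 0 0 0 -0.2;0 0 7 0 0 0 -0.2")

```text
clock: 29.98
tcp_pos: [0.6373, 0.3147, 0.0522]
tool_rot: [0.999, 0.042, -0.0, 0.0]
contact_force: [-0.3, -0.7, -0.3]
gripper_width: 0.0519
gripper_force: 0.0
```

Call:
jog_arm(commands="0 0 7 0 0 0 -0.2;0 0 7 0 0 0 -0.2;0 0 7 0 0 0 -0.2;0 0 7 0 0 0 -0.2;0 0 7 0 0 0 -0.2;0 0 7 0 0 0 -0.2;0 0 7 0 0 0 -0.2;0 0 7 0 0 0 -0.2")

```text
clock: 30.65
tcp_pos: [0.6373, 0.3147, 0.0522]
tool_rot: [0.902, -0.432, -0.0, 0.0]
contact_force: [-0.6, 0.4, -0.2]
gripper_width: 0.0526
gripper_force: 0.0
```

Call:
jog_arm(commands="0 0 7 0 0 0 -0.2;0 0 6 0 0 0 -0.2;0 0 0 0 0 0 1;0 0 0 0 0 0 1;0 0 0 0 0 0 1;0 0 0 0 0 0 1;0 0 0 0 0 0 1;0 0 0 0 0 0 1")

```text
clock: 31.32
tcp_pos: [0.6373, 0.3147, 0.0523]
tool_rot: [0.849, -0.528, -0.0, 0.0]
contact_force: [-0.1, -0.1, -0.2]
gripper_width: 0.0233
gripper_force: 30.0
```

```bash
python3 - <<'E'
from h import *
move(.637,.314,.051)
E
```

```text
yaw -153.8 wz 0 shift after turn [0.5 0.5 1.3] before turn [0.5 0.5 1.3] q6 [ 0.73 -0.27] t 31.3 tcp [0.6373 0.3147 0.0523] F [-0.1 -0.1 -0.2] w 23.3
```

Call:
jog_arm(commands="0 0 0 0 0 -15 1;0 0 0 0 0 -30 1;0 0 0 0 0 -35 1;0 0 0 0 0 -35 1;0 0 0 0 0 0 1;0 0 0 0 0 0 1")

```text
clock: 31.82
tcp_pos: [0.6385, 0.3156, 0.1706]
tool_rot: [0.849, -0.529, 0.001, -0.003]
contact_force: [0.0, 0.2, -1.3]
gripper_width: 0.0235
gripper_force: 30.0
```

```bash
python3 - <<'E'
from h import *
move(.531,.0343,.12)
E
```

```text
yaw -153.81 wz 0 shift after turn [205.  220.9  49.1] before turn [205.  220.9  49.1] q6 [ 0.73 -0.27] t 31.8 tcp [0.6385 0.3156 0.1706] F [ 0.   0.2 -1.3] w 23.5
```

Call:
jog_arm(commands="0 0 0 25.5 27.5 0 1;0 0 0 25.5 27.5 0 1;0 0 0 25.5 27.5 0 1;0 0 0 25.5 27.5 0 1;0 0 0 25.5 27.5 0 1;0 0 0 25.5 27.5 0 1;0 0 0 25.5 27.5 0 1;0 0 0 25.5 27.5 0 1")

```text
clock: 32.48
tcp_pos: [0.528, 0.0329, 0.1662]
tool_rot: [0.849, -0.529, -0.001, 0.001]
contact_force: [0.8, -1.1, 0.3]
gripper_width: 0.0235
gripper_force: 30.0
```

Call:
jog_arm(commands="0 0 0 0 0 25 1;0 0 0 0 0 22 1;0 0 0 0 0 0 1;0 0 0 0 0 0 1;0 0 0 0 0 0 1;0 0 0 0 0 0 1")

```text
clock: 32.98
tcp_pos: [0.5305, 0.0352, 0.1212]
tool_rot: [0.849, -0.528, 0.0, -0.0]
contact_force: [1.2, 0.3, -0.6]
gripper_width: 0.023
gripper_force: 30.0
```

```bash
python3 - <<'E'
from h import *
move(.531,.0343,.0975)
E
```

```text
yaw -153.8 wz 0 shift after turn [ 1.   0.  23.7] before turn [ 1.   0.  23.7] q6 [0.44 0.02] t 33.0 tcp [0.5305 0.0352 0.1212] F [ 1.2  0.3 -0.6] w 23.0
```

Call:
jog_arm(commands="0 0 0 1 0 5 1;0 0 0 0 0 5 1;0 0 0 0 0 5 1;0 0 0 0 0 5 1;0 0 0 0 0 2 1;0 0 0 0 0 0 1;0 0 0 0 0 0 1")

```text
clock: 33.57
tcp_pos: [0.5302, 0.0337, 0.0982]
tool_rot: [0.849, -0.529, -0.0, 0.0]
contact_force: [0.3, 0.4, -0.4]
gripper_width: 0.023
gripper_force: 30.0
```

```bash
python3 - <<'E'
from h import *
move(.531,.0343,.0975)
E
```

```text
yaw -153.85 wz 0 shift after turn [-0.1 -1.   0.7] before turn [-0.1 -1.   0.7] q6 [0.43 0.02] t 33.6 tcp [0.5302 0.0337 0.0982] F [ 0.3  0.4 -0.4] w 23.0
```

Call:
jog_arm(commands="0 0 0 0 -0.5 0.8 1;0 0 0 0 0 0 1;0 0 0 0 0 0 -0.2;0 0 0 0 0 0 -0.2;0 0 0 0 0 0 -0.2;0 0 0 0 0 0 -0.2;0 0 0 0 0 -20 -0.2;0 0 0 0 0 -30 -0.2")

```text
clock: 34.23
tcp_pos: [0.5287, 0.0333, 0.1455]
tool_rot: [0.849, -0.529, -0.002, 0.002]
contact_force: [1.2, 0.1, 0.4]
gripper_width: 0.0518
gripper_force: 0.0
```

Call:
jog_arm(commands="0 0 0 0 0 -30 -0.2;0 0 0 0 0 0 -0.2;0 0 0 0 0 0 -0.2")

```text
clock: 34.48
tcp_pos: [0.5317, 0.0344, 0.1796]
tool_rot: [0.849, -0.529, 0.001, -0.002]
contact_force: [-0.6, 0.1, -2.0]
gripper_width: 0.0527
gripper_force: 0.0
```

```bash
python3 - <<'E'
from h import *
f,R,t=frame("side"); print(trayfit(f,R,t)[:2])
off=CAP+[0,0,.045]
for a,c,m in blobs(f,6,25,130,90,150):
    p=ray(f,R,t,c,.06)[:2]
    if np.linalg.norm(p-[.53,.03])<.07: print(a,c.round(),fit(f,R,t,off,cen(hull(m)),p).round(4))
move(.423,-.304,.12)
E
```

```text
(array([ 0.4606,  0.3039, 17.6422]), np.float64(0.195))
619 [318. 219.] [0.5307 0.0438]
yaw -153.87 wz 0 shift after turn [256.1 245.8  57.6] before turn [256.1 245.8  57.6] q6 [0.43 0.02] t 34.5 tcp [0.5308 0.0341 0.1781] F [-0.3  0.5  0.4] w 52.8h.py:29: RuntimeWarning: The iteration is not making good progress, as measured by the 
 improvement from the last ten iterations.
  return fsolve(e,guess,epsfcn=1e-4)
```

Call:
jog_arm(commands="0 0 0 25.6 24.6 0 -0.2;0 0 0 25.6 24.6 0 -0.2;0 0 0 25.6 24.6 0 -0.2;0 0 0 25.6 24.6 0 -0.2;0 0 0 25.6 24.6 0 -0.2;0 0 0 25.6 24.6 0 -0.2;0 0 0 25.6 24.6 0 -0.2;0 0 0 25.6 24.6 0 -0.2")

```text
clock: 35.2
tcp_pos: [0.4427, -0.2379, 0.1764]
tool_rot: [0.849, -0.529, -0.001, 0.0]
contact_force: [1.3, -0.7, 0.2]
gripper_width: 0.0528
gripper_force: 0.0
```

Call:
jog_arm(commands="0 0 0 25.6 24.6 0 -0.2;0 0 0 25.6 24.6 0 -0.2;0 0 0 0 0 35 -0.2;0 0 0 0 0 35 -0.2;0 0 0 0 0 30 -0.2;0 0 0 0 0 0 -0.2;0 0 0 0 0 0 -0.2")

```text
clock: 35.78
tcp_pos: [0.4209, -0.3039, 0.0759]
tool_rot: [0.849, -0.529, -0.003, 0.001]
contact_force: [0.4, -0.3, 0.7]
gripper_width: 0.0525
gripper_force: 0.0
```

```bash
python3 - <<'E'
from h import *
f,R,t=frame("side"); print(trayfit(f,R,t)[:2])
cv2.imwrite("pics/s6.png",cv2.resize(f["pixels"][140:360,220:420],None,fx=2.7,fy=2.7))
move(.423,-.304,.052)
E
```

```text
(array([0.4848, 0.3306, 4.5102]), np.float64(0.571))
yaw -153.82 wz 0 shift after turn [-0.  -0.6 25.6] before turn [-0.  -0.6 25.6] q6 [-0.25  0.7 ] t 35.8 tcp [ 0.4225 -0.3043  0.0776] F [0.9 0.2 0.2] w 52.6
```

View pics/s6.png

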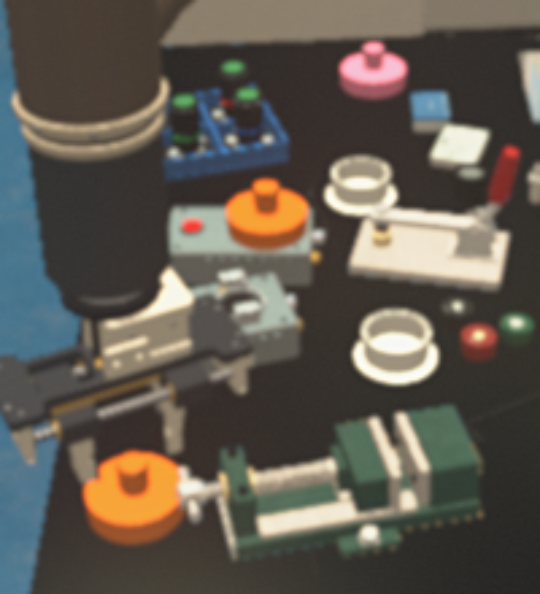

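Call:
jog_arm(commands="0 0 0 0 -0.6 12 -0.2;0 0 0 0 0 8 -0.2;0 0 0 0 0 5 -0.2;0 0 0 0 0 0 1;0 0 0 0 0 0 1;0 0 0 0 0 0 1;0 0 0 0 0 0 1;0 0 0 0 0 0 1")

```text
clock: 36.5
tcp_pos: [0.4234, -0.304, 0.053]
tool_rot: [0.849, -0.529, 0.0, -0.0]
contact_force: [0.2, 0.8, 0.3]
gripper_width: 0.0249
gripper_force: 0.0
```

Call:
jog_arm(commands="0 0 0 0 0 0 1;0 0 0 0 0 0 1;0 0 0 0 0 0 -0.2;0 0 0 0 0 0 -0.2;0 0 0 0 0 0 -0.2;0 0 7 0 0 0 -0.2;0 0 7 0 0 0 -0.2;0 0 7 0 0 0 -0.2")

```text
clock: 37.17
tcp_pos: [0.4221, -0.3009, 0.0518]
tool_rot: [0.736, -0.677, -0.002, -0.001]
contact_force: [4.0, 53.5, 16.4]
gripper_width: 0.0517
gripper_force: 26.4
```

Call:
jog_arm(commands="0 0 7 0 0 0 -0.2;0 0 7 0 0 0 -0.2;0 0 7 0 0 0 -0.2;0 0 7 0 0 0 -0.2;0 0 7 0 0 0 -0.2;0 0 7 0 0 0 -0.2;0 0 7 0 0 0 -0.2;0 0 7 0 0 0 -0.2")

```text
clock: 37.83
tcp_pos: [0.423, -0.3039, 0.0524]
tool_rot: [-0.332, 0.943, 0.0, -0.0]
contact_force: [-0.7, 0.1, 0.4]
gripper_width: 0.0525
gripper_force: 0.0
```

Call:
jog_arm(commands="0 0 7 0 0 0 -0.2;0 0 6 0 0 0 -0.2;0 0 0 0 0 0 1;0 0 0 0 0 0 1;0 0 0 0 0 0 1;0 0 0 0 0 0 1;0 0 0 0 0 0 1;0 0 0 0 0 0 1")

```text
clock: 38.5
tcp_pos: [0.4231, -0.304, 0.0526]
tool_rot: [-0.227, 0.974, 0.0, -0.0]
contact_force: [-0.7, -0.1, -0.3]
gripper_width: 0.0233
gripper_force: 30.0
```

```bash
python3 - <<'E'
from h import *
move(.506,-.0928,.17)
E
```

```text
yaw 116.2 wz 0 shift after turn [-167.6  152.9 -117.4] before turn [-167.6  152.9 -117.4] q6 [-0.25 -0.87] t 38.5 tcp [ 0.4231 -0.304   0.0526] F [-0.7 -0.1 -0.3] w 23.3
```

Call:
jog_arm(commands="0 0 0 0 0 -15 1;0 0 0 0 0 -30 1;0 0 0 0 0 -36 1;0 0 0 0 0 -36 1;0 0 0 0 0 0 1;0 0 0 0 0 0 1")

```text
clock: 39.0
tcp_pos: [0.4244, -0.3043, 0.1719]
tool_rot: [-0.226, 0.974, -0.001, 0.002]
contact_force: [-0.7, 0.2, -0.3]
gripper_width: 0.0231
gripper_force: 30.0
```

```bash
python3 - <<'E'
from h import *
f,R,t=frame("side"); cv2.imwrite("pics/s7.png",cv2.resize(f["pixels"][140:360,220:420],None,fx=2.7,fy=2.7))
move(.5063,-.0928,.12)
E
```

```text
yaw 116.15 wz 0 shift after turn [-167.5  152.8   50.3] before turn [-167.5  152.8   50.3] q6 [-0.25 -0.87] t 39.0 tcp [ 0.4232 -0.3038  0.1701] F [-0.7  0.7 -1.4] w 23.7
```

View pics/s7.png

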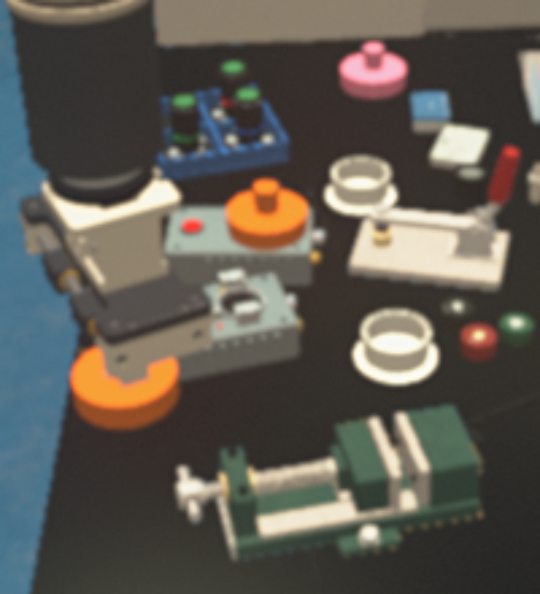

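Call:
jog_arm(commands="0 0 0 -23.9 21.8 0 1;0 0 0 -23.9 21.8 0 1;0 0 0 -23.9 21.8 0 1;0 0 0 -23.9 21.8 0 1;0 0 0 -23.9 21.8 0 1;0 0 0 -23.9 21.8 0 1;0 0 0 -23.9 21.8 0 1;0 0 0 0 0 0 1")

```text
clock: 39.72
tcp_pos: [0.5073, -0.0895, 0.1681]
tool_rot: [-0.228, 0.974, 0.0, -0.001]
contact_force: [0.4, -0.5, -0.7]
gripper_width: 0.0231
gripper_force: 30.0
```

Call:
jog_arm(commands="0 0 0 0 0 25 1;0 0 0 0 0 22 1;0 0 0 0 0 0 1;0 0 0 0 0 0 1;0 0 0 0 0 0 1;0 0 0 0 0 0 1")

```text
clock: 40.22
tcp_pos: [0.5067, -0.0935, 0.1235]
tool_rot: [-0.226, 0.974, -0.0, 0.001]
contact_force: [-0.2, 0.6, -0.8]
gripper_width: 0.0231
gripper_force: 30.0
```

```bash
python3 - <<'E'
from h import *
move(.5063,-.0928,.0976)
E
```

```text
yaw 116.14 wz 0 shift after turn [ 0.1  0.8 25.9] before turn [ 0.1  0.8 25.9] q6 [ 0.2  -1.31] t 40.2 tcp [ 0.5067 -0.0935  0.1235] F [-0.2  0.6 -0.8] w 23.1
```

Call:
jog_arm(commands="0 0 0 0 0.7 5 1;0 0 0 0 0 5 1;0 0 0 0 0 5 1;0 0 0 0 0 5 1;0 0 0 0 0 3 1;0 0 0 0 0 2 1;0 0 0 0 0 0 1;0 0 0 0 0 0 1")

```text
clock: 40.88
tcp_pos: [0.5057, -0.0927, 0.0975]
tool_rot: [-0.226, 0.974, -0.0, -0.0]
contact_force: [-1.3, -0.7, 1.0]
gripper_width: 0.0238
gripper_force: 30.0
```

```bash
python3 - <<'E'
from h import *
move(.5063,-.0928,.0976)
E
```

```text
yaw 116.15 wz 0 shift after turn [-0.5 -0.4 -0.1] before turn [-0.5 -0.4 -0.1] q6 [ 0.2  -1.32] t 40.9 tcp [ 0.5057 -0.0927  0.0975] F [-1.3 -0.7  1. ] w 23.8
```

Call:
jog_arm(commands="0 0 0 0 0 0 -0.2;0 0 0 0 0 0 -0.2;0 0 0 0 0 0 -0.2;0 0 0 0 0 0 -0.2;0 0 0 0 0 -20 -0.2;0 0 0 0 0 -35 -0.2;0 0 0 0 0 -35 -0.2;0 0 0 0 0 -35 -0.2")

```text
clock: 41.55
tcp_pos: [0.5054, -0.0927, 0.2239]
tool_rot: [-0.226, 0.974, -0.0, -0.0]
contact_force: [0.9, 0.3, -1.0]
gripper_width: 0.0525
gripper_force: 0.0
```

Call:
jog_arm(commands="0 0 0 24 -24 0 -0.2;0 0 0 24 -24 0 -0.2;0 0 0 24 -24 0 -0.2;0 0 0 24 -24 0 -0.2;0 0 0 24 -24 0 -0.2;0 0 0 24 -24 0 -0.2;0 0 0 24 -24 0 -0.2;0 0 0 24 -24 0 -0.2")

```text
clock: 42.22
tcp_pos: [0.4172, -0.3511, 0.2227]
tool_rot: [-0.226, 0.974, -0.0, 0.0]
contact_force: [0.5, 0.1, 0.1]
gripper_width: 0.0526
gripper_force: 0.0
```

Call:
jog_arm(commands="0 0 0 0 0 0 -0.2;0 0 0 0 0 0 -0.2;0 0 0 0 0 0 -0.2;0 0 0 0 0 0 -0.2")

```text
clock: 42.55
tcp_pos: [0.4183, -0.3489, 0.2225]
tool_rot: [-0.226, 0.974, 0.0, 0.0]
contact_force: [0.0, 0.1, 0.5]
gripper_width: 0.0527
gripper_force: 0.0
```

```bash
python3 - <<'E'
from h import *
f,R,t=frame("side"); a=cv2.resize(f["pixels"][150:300,225:415],None,fx=4.1,fy=4); cv2.imwrite("pics/s8.png",a)
f,R,t=frame("top"); b=cv2.resize(f["pixels"][130:290,180:460],None,fx=2.8,fy=2.8); cv2.imwrite("pics/t8.png",b)
print(trayfit(f,R,t)[:2])
off=CAP+[0,0,.045]
for a,c,m in blobs(f,6,25,130,90,150):
    p=ray(f,R,t,c,.06)[:2]
    if abs(p[1])<.15: print(a,c.round(),fit(f,R,t,off,cen(hull(m)),p).round(4))
print(r.sense()["tcp_pos"])
E
```

```text
(array([ 0.4649,  0.2928, 16.1017]), np.float64(0.029))
558 [323. 217.] [0.5323 0.0337]
562 [365. 225.] [ 0.5075 -0.0931]
[ 0.41847366 -0.34870202  0.22266904]
```

View pics/s8.png

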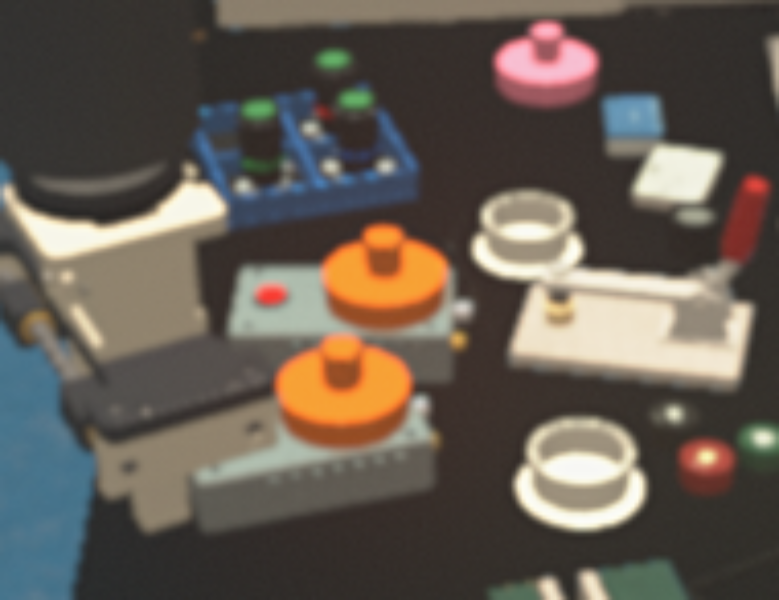

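View pics/t8.png

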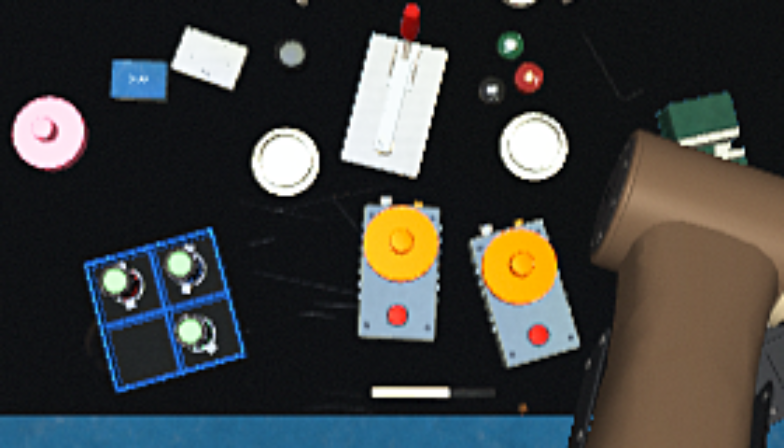

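Both caps sit flat and centred: top view (401,243) and (519,266). The three lenses stand upright in separate compartments at (122,285), (187,268) and (200,335). Both stands are upright at (285,161) and (533,146), and the bystanders have not moved.

```bash
python3 -c "
from rig import r
print(r.finish_job())"
```

```text
the job is handed in; nothing more can be done
None
```

The job is handed in: lenses a, b and d (lens_c was absent) stand upright in separate tray compartments, both cameras are capped flat, and the stands and bystanders are where they were; the one blemish is a 53 N force reading as I turned the open fingers round cap_2's knob, most likely a finger touching the vise handle, and nothing in the pictures had shifted afterwards.

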